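Get the chestnuts roasting

ROBOT

A 6-joint arm with a two-finger parallel gripper is mounted at the origin on the work surface. World frame = base frame: x ahead of the robot, y to its left, z up, the work surface at z = 0. Lengths are in m, angles in degrees, forces in N, time in s.
With the tool pointing down it reaches from about 0.35 to 0.925 m from the base axis. Payload 6.4 kg.
Tool frame: the origin (TCP) lies on the centre line of the jaws, within the pads' length; the fingertips stand 22 mm ahead of it and the grasp point (between the pads) lies 3 mm ahead of it; z points along the fingers, y is the line along which they close (so a half turn about z gives the same grasp; the last joint's range is limited). The gripper opens to 85 mm and grips with 20 to 120 N. Pads are 22 mm wide; open, the fingers measure 114 mm over their backs; the gripper's body (76 mm by 85 mm) begins 54 mm behind the grasp point. The pads swing forward as they close: fully open they stand 13 mm farther back than shut.
Start: joints at [-78.501, 14.043, 89.255, -0, 76.702, -9.975], TCP at [0.238, -0.605, 0.253] pointing down, gripper open.
Joint ranges: [-179.41, 179.41], [-58.25, 129.5], [7.25, 145.43], [-54.29, 234.29], [11.92, 165.04], [-157.13, 157.13]. Speed limits (degrees/s): [147.25, 147.25, 180, 180, 180, 180].

INTERFACE

Orientations are given as a 3x3 rotation matrix whose columns are the frame's x, y, z axes.
In Python, from cell import manip, vision, masks_of gives the robot as it stands.
- The arm moves only by the tool move_arm, never from a script. Its argument "steps" is one flat list of numbers, 7 for each row, row after row: the turn, a rotation vector about the tool's x, y, z in units of 90 degrees (1.0 is 90 degrees), then the shift along the tool's x, y, z in units of 200 mm (1.0 is 200 mm), then the closure, from -1 (fully open) to 1 (shut). A call has 1 to 8 rows; each row is the pose to reach, as a shift and turn from the pose commanded when the call began, along the tool's axes at that moment; what a row does not reach only later rows make up. A row lasts 1/10 s, in which the tool goes at most 50 mm and 8.59 degrees, less where a joint would pass 70% of its speed; a pose out of reach is approached as far as the arm can. A call with a number of a shift or a turn outside -1 to 1 is refused whole. A call with a gripper value outside its range is refused whole. The fingers move at their own pace and stop on an object; "grip_force" is the grip in N (left out, the last holds). Time passes only in rows, so rows that repeat a pose let the fingers close. It gives the time, the measured TCP pose, the force, the opening and the grip force at its end, in the units of the state.
- manip.sense(): the state, without advancing time (a new reading comes with each control period).
- vision.grab_frame(name): name is "side" or "top" or "wrist"; returns the picture (400x640x3 uint8, red, green, blue); there is no depth.
- vision.calibration(name): a dict with "K" (3x3 intrinsics, pixels), "distortion" ([k1, k2, p1, p2, k3] as OpenCV has them; the pictures are not rectified), "world_to_cam" (4x4, takes a point from world to camera coordinates). Camera axes: x right, y down, z forward; pixel columns grow to the right and rows downward; lengths in m; the calibration is good to about 2 mm. A picture is of the moment at which its call begins: read the wrist's pose just before it. calibration takes no time and is no camera call; for the wrist camera it gives the pose at the moment of the call.
- manip.hand_in(): hands the job in; it is judged then, once.
Trained networks look in the newest picture that a camera, given by its name, has taken for a name from the list of things; names that differ only in an ending like _2 or _b are one class to them, and where a whole thing is asked for, a point or a joint stands for the part that bears it (a point fixed in the world has none). Each returns a list of dicts, best first, with "confidence" (0 to 1); they miss things now and then, are a little off and sometimes report something else, mostly with a low value. They report only what shows in the picture. A call takes as long as a camera call. They do not tell look-alikes from the thing itself.
- masks_of(camera, label): "mask" (400x640 bool, what is visible of it) and "xy" ([column, row] in pixels, amid what is visible of it).
The state is a dict: "time": time; "qpos": joint angles; "dq": joint speeds; "effort": joint torques, N m; "ee_pos": TCP position; "orientation": TCP orientation; "ft_force": force on the tool from outside, world axes, zero at the start; "moment": the same for the moment, N m; "width": finger opening in m; "gripper_force": force on a finger pad.
Only numpy, scipy, OpenCV 4.12 (cv2) and the standard library are available. Lean on these libraries where they do the work, as an engineer would, in place of code of your own. Each camera call takes 0.05 s, during which the arm holds its last target. There are 200 camera calls.

TASK

Get the chestnuts roasting: tip the chestnuts in the steel measuring cup into the frying pan and stand the empty cup upright on the worktop again, and pick over the mixed nuts on the chopping board, the chestnuts into the pan with the others and the walnuts into the blue-green bowl. Only when every chestnut is in the pan and the cup is down, turn the cooker's knob clockwise past its click so that it stays on. Leave the pan on its cooking zone and the bowl standing, and knock nothing over.

Things in the scene. Friction and masses are not known exactly. Their poses are not given: they have to be found in the camera images.
- cooker: portable induction cooker, fixed: a low steel slab 360 (x) x 290 (y) x 45 mm high with a black glass top over its rear (+x) part and a control strip with one knob along its front (-x, toward the robot); origin at the centre of its underside, on the worktop
- zone (a point): centre of the round cooking zone (190 mm across) on the cooker's glass, at the glass surface, 75 mm behind (+x of) the cooker's centre, 45 mm over the worktop; the pan stands on it
- pan: dark steel frying pan, loose, about 1 kg: base 148 mm across, flaring to a rim 204 mm across outside, 48 mm high, wall 3 mm, floor 4 mm thick; stick handle to its -y side, reaching 270 mm from the centre and 60 mm high; origin at the centre of its underside
- dial (a joint): the cooker's knob: 0 = off; it turns clockwise seen from above (about world -z) and the value grows to a stop at 1.15. It is a sprung two-position switch: resting places at 0 (off) and 1.05 rad (on, 60 degrees), with a detent hump midway at 0.52 (about 0.1 N m); let go short of the hump it springs back to off, let go past it it clicks on to 1.05
- dial_grip (a point): on the knob's axis, the height to grip it, 31 mm over the control strip (76 mm over the worktop), 130 mm in front (-x) of the cooker's centre. The knob is a disc 44 mm across and 8 mm high with a grip bar 42 mm long, 14 mm wide standing across it up to 38 mm over the strip; the bar lies along this point's x axis and turns with the knob
- board: wooden chopping board, fixed, 300 (x) x 180 (y) x 20 mm high, with a small paring knife lying across it at its far (+x) end (knife up to 30 mm over the worktop); origin at the centre of its underside
- bowl: blue-green fluted serving bowl, loose, 350 g: rim 128 mm across outside, 60 mm high, foot 62 mm across, wall 4 mm, floor 6 mm thick; origin at the centre of its underside
- cup: straight steel measuring cup without handle, loose, 160 g: 70 mm across outside at the rim (67 at the foot), 80 mm high, wall 3 mm, floor 4 mm thick; it stands upright holding 4 to 6 loose chestnuts, about 40 mm deep; origin at the centre of its underside, z axis toward its mouth
- pepper_mill: bystander: turned wooden pepper mill, loose, 48 mm across, 142 mm high, standing; origin at the centre of its underside
- salt_jar: bystander: glass salt jar with a steel lid, loose, 70 mm across, 62 mm high, standing; origin at the centre of its underside
- cupnut0: a glossy dark-brown chestnut, a rounded cushion 28 long (x, with a point 3 mm longer at the +x end and a pale scar at the -x end) x 26 wide (y) x 19 mm thick (z), 13 g; origin at its middle, 9.5 mm over what it lies on when flat; slippery; starts in the cup; may be absent
- cupnut1: a glossy dark-brown chestnut, a rounded cushion 28 long (x, with a point 3 mm longer at the +x end and a pale scar at the -x end) x 26 wide (y) x 19 mm thick (z), 13 g; origin at its middle, 9.5 mm over what it lies on when flat; slippery; starts in the cup; may be absent
- cupnut2: a glossy dark-brown chestnut, a rounded cushion 28 long (x, with a point 3 mm longer at the +x end and a pale scar at the -x end) x 26 wide (y) x 19 mm thick (z), 13 g; origin at its middle, 9.5 mm over what it lies on when flat; slippery; starts in the cup; may be absent
- cupnut3: a glossy dark-brown chestnut, a rounded cushion 28 long (x, with a point 3 mm longer at the +x end and a pale scar at the -x end) x 26 wide (y) x 19 mm thick (z), 13 g; origin at its middle, 9.5 mm over what it lies on when flat; slippery; starts in the cup; may be absent
- cupnut4: a glossy dark-brown chestnut, a rounded cushion 28 long (x, with a point 3 mm longer at the +x end and a pale scar at the -x end) x 26 wide (y) x 19 mm thick (z), 13 g; origin at its middle, 9.5 mm over what it lies on when flat; slippery; starts in the cup; may be absent
- cupnut5: a glossy dark-brown chestnut, a rounded cushion 28 long (x, with a point 3 mm longer at the +x end and a pale scar at the -x end) x 26 wide (y) x 19 mm thick (z), 13 g; origin at its middle, 9.5 mm over what it lies on when flat; slippery; starts in the cup; may be absent
- chestnut0: a glossy dark-brown chestnut, a rounded cushion 28 long (x, with a point 3 mm longer at the +x end and a pale scar at the -x end) x 26 wide (y) x 19 mm thick (z), 13 g; origin at its middle, 9.5 mm over what it lies on when flat; slippery; starts on the board among the walnuts; may be absent
- chestnut1: a glossy dark-brown chestnut, a rounded cushion 28 long (x, with a point 3 mm longer at the +x end and a pale scar at the -x end) x 26 wide (y) x 19 mm thick (z), 13 g; origin at its middle, 9.5 mm over what it lies on when flat; slippery; starts on the board among the walnuts; may be absent
- chestnut2: a glossy dark-brown chestnut, a rounded cushion 28 long (x, with a point 3 mm longer at the +x end and a pale scar at the -x end) x 26 wide (y) x 19 mm thick (z), 13 g; origin at its middle, 9.5 mm over what it lies on when flat; slippery; starts on the board among the walnuts; may be absent
- walnut0: a tan, furrowed walnut in its shell with a seam round it, egg-shaped, 41 long (x) x 32 wide (y) x 32 mm high (z), 15 g; origin at its middle, 16 mm over what it lies on; it rolls a little if pushed; starts on the board among the chestnuts; may be absent
- walnut1: a tan, furrowed walnut in its shell with a seam round it, egg-shaped, 41 long (x) x 32 wide (y) x 32 mm high (z), 15 g; origin at its middle, 16 mm over what it lies on; it rolls a little if pushed; starts on the board among the chestnuts; may be absent
- walnut2: a tan, furrowed walnut in its shell with a seam round it, egg-shaped, 41 long (x) x 32 wide (y) x 32 mm high (z), 15 g; origin at its middle, 16 mm over what it lies on; it rolls a little if pushed; starts on the board among the chestnuts; may be absent
Things that resemble listed ones, but are neither listed nor needed, are in the scene too. What is shaped like the walnut2 but purple is not meant.

How it is judged:
By the outcome, as a careful person would: the job done as asked, in the order asked, and still so for the second after the job is handed in, with the robot touching nothing.
Of cupnut3, cupnut4, cupnut5 only 1 to 3 are there at a start; the rules pass over those that are not, and their reading is None.
Of chestnut0, chestnut1, chestnut2, walnut0, walnut1, walnut2 only 4 to 6 are there at a start; the rules pass over those that are not, and their reading is None.
At some moment in a run one of cup, bowl, chestnut0, chestnut1, chestnut2, walnut0, walnut1, walnut2 may be knocked a few centimetres aside while the robot is not near it.
It also fails if it takes over 210 s, if anything falls off the work surface, if the arm or the gripper's body presses on something with over 40 N, if the wrist force passes 120 N, or if a joint passes its speed limit or range.

## Working session

There is one attempt and no reset: what is moved stays moved. The work goes in short steps, Python scripts to look and compute and a tool call to move; the robot and the scene stay as the last step left them, time stands still between calls to the robot, and variables do not carry over. Pictures are saved under pics/ and viewed, at most 14 in all, crops included, and the job is handed in when it is done.

Besides the shell and the picture viewer there is one more tool, called after "Request:" by a JSON object that holds its "fn" and its "kwargs", one argument or row to a line. move_arm: Moves the arm, as the interface text tells. Its arguments: {"type":"object","properties":{"steps":{"type":"array"},"grip_force":{"type":"number"}},"required":["steps"]}

```bash
ls; mkdir -p pics; cat > h.py <<'E'
import numpy as np, cv2
from cell import manip, vision, masks_of
def shot(cam,fn=None):
    im=vision.grab_frame(cam)
    if fn: cv2.imwrite('pics/'+fn,cv2.cvtColor(im,cv2.COLOR_RGB2BGR))
    return im
def ray(cam,px,z,cal=None):
    c=cal or vision.calibration(cam)
    p=cv2.undistortPoints(np.array([[px]],float),np.array(c['K'],float),np.array(c['distortion'],float))[0,0]
    T=np.array(c['world_to_cam']);R,t=T[:3,:3],T[:3,3]
    o=-R.T@t;d=R.T@np.array([p[0],p[1],1.])
    return o+d*(z-o[2])/d[2]
def proj(cam,P,cal=None):
    c=cal or vision.calibration(cam);T=np.array(c['world_to_cam'])
    r,_=cv2.Rodrigues(T[:3,:3])
    return cv2.projectPoints(np.array(P,float).reshape(-1,1,3),r,T[:3,3],np.array(c['K'],float),np.array(c['distortion'],float))[0].reshape(-1,2)
def find(cam,label,z,minc=0.2):
    out=[]
    for d in masks_of(cam,label):
        if d['confidence']<minc: continue
        m=d['mask'];r,c=np.nonzero(m)
        out.append((round(d['confidence'],2),np.round(d['xy']).astype(int).tolist(),int(m.sum()),[int(c.min()),int(r.min()),int(c.max()),int(r.max())],np.round(ray(cam,d['xy'],z)[:3],3).tolist()))
    return out
def S():
    s=manip.sense()
    print('t',round(s['time'],2),'pos',np.round(s['ee_pos'],4),'w',round(s['width'],4),'gf',np.round(s['gripper_force'],1),'F',np.round(s['ft_force'],1));return s
E
python3 - <<'E'
from h import *
s=S();print(np.round(s['orientation'],3))
for c in('top','side'):
    shot(c,c+'0.png')
    for l,z in [('cooker',.045),('pan',.06),('dial_grip',.076),('board',.02),('bowl',.05),('cup',.08),('pepper_mill',.14),('salt_jar',.06),('chestnut0',.03),('walnut0',.036)]:
        if c=='side' and l in('cooker','board'):continue
        for f in find(c,l,z): print(c,l,f)
E
```

```text
pics
t 0.0 pos [ 0.2378 -0.6044  0.2522] w 0.0852 gf 0.0 F [-0.4  0.4 -0. ]
[[ 0.931  0.366 -0.   ]
 [ 0.366 -0.931  0.002]
 [ 0.    -0.002 -1.   ]]
top cooker (0.81, [454, 234], 12852, [394, 132, 523, 285], [0.486, -0.255, 0.045])
top cooker (0.66, [198, 213], 225, [190, 207, 208, 221], [0.519, 0.342, 0.045])
top cooker (0.39, [318, 113], 774, [303, 99, 331, 131], [0.766, 0.07, 0.045])
top pan (0.81, [469, 169], 6759, [421, 127, 584, 214], [0.638, -0.287, 0.06])
top dial_grip (0.84, [464, 262], 292, [455, 254, 473, 272], [0.421, -0.269, 0.076])
top board (0.61, [221, 200], 8886, [180, 140, 257, 267], [0.554, 0.295, 0.02])
top board (0.59, [321, 115], 797, [303, 98, 331, 132], [0.768, 0.061, 0.02])
top bowl (0.82, [319, 253], 2559, [292, 224, 349, 281], [0.435, 0.059, 0.05])
top cup (0.84, [327, 165], 437, [314, 157, 343, 191], [0.635, 0.047, 0.08])
top pepper_mill (0.71, [279, 111], 529, [268, 98, 289, 129], [0.741, 0.156, 0.14])
top salt_jar (0.79, [320, 115], 801, [302, 98, 332, 131], [0.756, 0.063, 0.06])
top chestnut0 (0.55, [241, 248], 111, [233, 241, 244, 252], [0.442, 0.241, 
[... 766 characters left out ...]
, 1327, [254, 194, 300, 230], [0.428, 0.028, 0.05])
side cup (0.83, [344, 209], 814, [330, 190, 354, 226], [0.605, -0.027, 0.08])
side pepper_mill (0.92, [380, 175], 475, [371, 155, 387, 198], [0.718, 0.032, 0.14])
side salt_jar (0.62, [387, 201], 554, [378, 187, 401, 215], [0.741, 0.024, 0.06])
side salt_jar (0.62, [282, 284], 436, [272, 273, 293, 297], [0.42, -0.273, 0.06])
side chestnut0 (0.6, [280, 183], 58, [273, 180, 281, 186], [0.454, 0.242, 0.03])
side walnut0 (0.64, [272, 170], 63, [269, 164, 277, 172], [0.436, 0.324, 0.036])
side walnut0 (0.42, [294, 166], 75, [292, 163, 300, 172], [0.51, 0.342, 0.036])
side walnut0 (0.39, [300, 180], 43, [299, 175, 305, 181], [0.518, 0.24, 0.036])
```

```bash
sleep 1; ls pics
```

```text
side0.png
top0.png
```

View pics/top0.png

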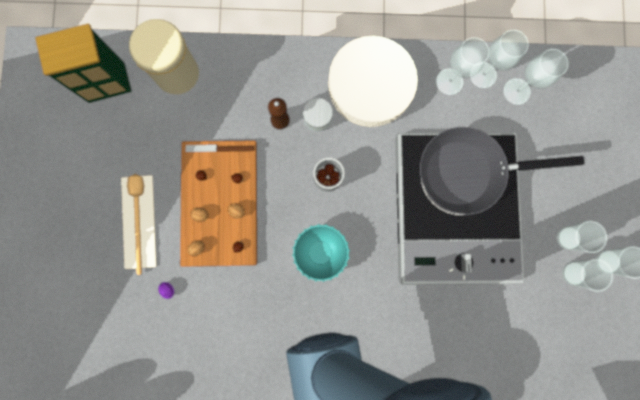

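View pics/side0.png

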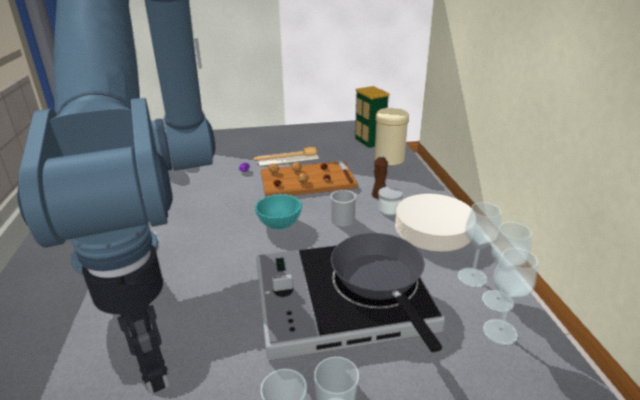

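The top view shows the cup at (328,173), bowl (321,252), pan (465,170) and knob (464,262). On the board the chestnuts are at (201,175), (237,178), (238,246) and the walnuts at (199,214), (236,210), (195,248). The purple decoy is off the board at (166,290). The side view agrees.

Request:
{"fn": "move_arm", "kwargs": {
  "steps": [0, 0, 0.08, 0, 0, -0.25, -1, 0, 0, 0.16, 0, 0, -0.5, -1, 0, 0, 0.238, 0, 0, -0.5, -1, 0, 0, 0.238, 0, 0, -0.5, -1]
}}

```text
time: 1.4
ee_pos: [0.2381, -0.6055, 0.3556]
orientation: [[1.0, 0.001, 0.001], [0.001, -1.0, -0.004], [0.001, 0.004, -1.0]]
ft_force: [-0.6, 0.8, -0.6]
width: 0.0852
gripper_force: 0.0
```

```bash
cat >> h.py <<'E'
import json,os
def log():
    s=S();
    with open('kin.jsonl','a') as f: f.write(json.dumps([list(map(float,s['qpos'])),list(map(float,s['ee_pos'])),np.array(s['orientation']).tolist()])+'\n')
    print('q',np.round(s['qpos'],1).tolist(),'R',np.round(s['orientation'],3).tolist())
    return s
E
python3 -c "
from h import *
log()"
```

```text
t 1.4 pos [ 0.2381 -0.6055  0.3556] w 0.0852 gf 0.0 F [-0.6  0.8 -0.6]
q [-78.5, 10.4, 82.9, -0.0, 86.5, 11.4] R [[1.0, 0.001, 0.001], [0.001, -1.0, -0.004], [0.001, 0.004, -1.0]]
```

Request:
{"fn": "move_arm", "kwargs": {
  "steps": [0, 0, 0, 0.15, -0.25, 0, -1, 0, 0, 0, 0.3, -0.5, 0, -1, 0, 0, 0, 0.45, -0.75, 0, -1, 0, 0, 0, 0.6, -1, 0, -1, 0, 0, 0, 0.6, -1, 0, -1]
}}

```text
time: 1.9
ee_pos: [0.3586, -0.4015, 0.3512]
orientation: [[1.0, 0.006, -0.001], [0.006, -1.0, 0.003], [-0.001, -0.003, -1.0]]
ft_force: [0.0, -0.5, 1.1]
width: 0.0855
gripper_force: 0.0
```

```bash
python3 -c "
from h import *
log()"
```

```text
t 1.9 pos [ 0.3586 -0.4015  0.3512] w 0.0855 gf 0.0 F [ 0.  -0.5  1.1]
q [-60.3, -4.8, 99.1, 0.0, 85.9, 29.4] R [[1.0, 0.006, -0.001], [0.006, -1.0, 0.003], [-0.001, -0.003, -1.0]]
```

Request:
{"fn": "move_arm", "kwargs": {
  "steps": [0, 0, 0, 0.2, -0.25, 0, -1, 0, 0, 0, 0.4, -0.5, 0, -1, 0, 0, 0, 0.6, -0.75, 0, -1, 0.1, 0, 0, 0.8, -1, 0, -1, 0.2, 0, 0, 0.9, -1, 0, -1, 0.3, 0.1, 0, 0.9, -1, 0, -1, 0.3, 0.2, 0, 0.9, -1, 0, -1, 0.3, 0.3, 0, 0.9, -1, 0, -1]
}}

```text
time: 2.7
ee_pos: [0.5379, -0.2043, 0.3509]
orientation: [[0.922, 0.094, 0.375], [-0.088, -0.894, 0.44], [0.376, -0.439, -0.816]]
ft_force: [-0.1, 1.0, 0.4]
width: 0.0854
gripper_force: 0.0
```

```bash
python3 -c "
from h import *
log()"
```

```text
t 2.7 pos [ 0.5379 -0.2043  0.3509] w 0.0854 gf 0.0 F [-0.1  1.   0.4]
q [-46.1, -2.5, 101.3, 35.2, 86.1, 39.7] R [[0.922, 0.094, 0.375], [-0.088, -0.894, 0.44], [0.376, -0.439, -0.816]]
```

```bash
cat > kin.py <<'E'
import numpy as np, json
from scipy.spatial.transform import Rotation as Ro
from scipy.optimize import least_squares
A=lambda ax,d: Ro.from_euler(ax,d,degrees=True).as_matrix()
def fk(q,p,s4=-1,s6=1):
    a1,d1,L2,a3,L3,d6=p
    R=A('z',q[0]);x=R@[a1,0,d1]
    R=R@A('y',q[1]);x=x+R@[0,0,L2]
    R=R@A('y',q[2]);x=x+R@[a3,0,L3]
    R=R@A('z',s4*q[3])@A('y',q[4])
    x=x+R@[0,0,d6]
    return R@A('z',s6*q[5]+OFF),x
OFF=0
D=[json.loads(l) for l in open('kin.jsonl')]
D.append([[-78.501,14.043,89.255,0,76.702,-9.975],[.238,-.6044,.2525],None])
E
python3 - <<'E'
import kin;from kin import *
for s4 in(1,-1):
  f=lambda p:np.concatenate([fk(q,p,s4)[1]-np.array(x) for q,x,_ in D])
  r=least_squares(f,[0,.3,.4,0,.4,.25]);print(s4,np.round(r.x,4),np.abs(r.fun).max(), 'rank',np.linalg.svd(r.jac)[1].round(3))
  for s6 in(1,-1):
    for q,x,R in D[:3]:
      M=fk(q,r.x,s4,s6)[0].T@np.array(R); print(s4,s6,Ro.from_matrix(M).as_rotvec(degrees=True).round(1))
E
```

```text
1 [-0.0441  0.4453  0.3892  0.0279  0.6132  0.4146] 0.11081735796568015 rank [3.956 2.828 0.539 0.208 0.098 0.096]
1 1 [-0.  0. 90.]
1 1 [-0.  0. 90.]
1 1 [ 0.  0. 90.]
1 -1 [ -0.    0.  112.9]
1 -1 [ -0.    0.  148.7]
1 -1 [ -0.    0.  169.3]
-1 [ 0.1292 -0.2948  0.5206  0.2015  0.4393 -0.3818] 0.11108057185096135 rank [3.956 2.828 0.539 0.208 0.098 0.096]
-1 1 [ 0. -0. 90.]
-1 1 [-0.   0.1 90. ]
-1 1 [-7.2 77.7 82.1]
-1 -1 [  0.   -0.  112.9]
-1 -1 [-1.000e-01  1.000e-01  1.487e+02]
-1 -1 [-71.5  71.5 143.8]
```

```bash
python3 - <<'E'
s=open('kin.py').read()
s=s.replace("a1,d1,L2,a3,L3,d6=p","a1,d1,L2,a3,L3,d6,b1,b4=p").replace("[a1,0,d1]","[a1,b1,d1]").replace("s4=-1","s4=1").replace("OFF=0","OFF=90")
s=s.replace("x=x+R@[0,0,d6]","x=x+R@[0,b4,d6]")
open('kin.py','w').write(s)
from kin import *
f=lambda p:np.concatenate([np.concatenate([fk(q,p)[1]-np.array(x) for q,x,_ in D]),[1e-3*p[0],1e-3*p[3],1e-3*p[7]]])
r=least_squares(f,[0,.3,.4,0,.4,.25,.1,0]);print(np.round(r.x,4),np.abs(r.fun[:-3]).max(),np.linalg.svd(r.jac)[1].round(4))
E
```

```text
[-0.005   0.2759  0.4194  0.0677  0.5739  0.2323  0.1119  0.0007] 7.971372222367878e-05 [3.964  2.8333 2.7982 0.4782 0.3734 0.2058 0.0969 0.0956]
```

```bash
cat >> kin.py <<'E'
P=np.array([-0.005,0.2759,0.4194,0.0677,0.5739,0.2323,0.1119,0.0007])
LO=np.array([-179.41,-58.25,7.25,-54.29,11.92,-157.13]);HI=np.array([179.41,129.5,145.43,234.29,165.04,157.13])
def ik(R,x,q0):
    def f(q):
        M,y=fk(q,P);return np.concatenate([(y-x)*5,Ro.from_matrix(M.T@R).as_rotvec()])
    r=least_squares(f,np.clip(q0,LO+.1,HI-.1),bounds=(LO,HI),x_scale=30)
    return r.x,np.abs(r.fun).max()
def tool(h,dec,roll=0):
    h,dec=np.radians([h,dec]);z=np.array([np.cos(h)*np.cos(dec),np.sin(h)*np.cos(dec),-np.sin(dec)])
    y=np.cross(z,[0,0,1.]);y/=np.linalg.norm(y);x=np.cross(y,z)   # roll 0: x points up-ish
    return np.column_stack([x,y,z])@A('z',roll)
def pts(q):
    a1,d1,L2,a3,L3,d6,b1,b4=P
    R=A('z',q[0]);x0=R@[a1,b1,d1];R=R@A('y',q[1]);x1=x0+R@[0,0,L2];R=R@A('y',q[2]);x2=x1+R@[a3,0,L3];return x1.round(2),x2.round(2)
E
cat >> h.py <<'E'
def sil(cam,prof,xy,z0=0):
    a=np.linspace(0,2*np.pi,40);Q=[]
    for r,z in prof: Q+= [[xy[0]+r*np.cos(t),xy[1]+r*np.sin(t),z0+z] for t in a]
    p=proj(cam,Q);return np.concatenate([p.min(0),p.max(0)])
def fitxy(obs,prof,xy0,z0=0):
    from scipy.optimize import least_squares
    r=least_squares(lambda v:np.concatenate([sil(c,prof,v,z0)-np.array(b) for c,b in obs]),xy0,loss='soft_l1');return r.x.round(4).tolist(),r.fun.round(1).tolist()
PROF=dict(cup=[(.0335,0),(.035,.08)],bowl=[(.031,0),(.064,.06)],pan=[(.074,0),(.102,.048)],pepper_mill=[(.024,0),(.024,.1),(.02,.142)],salt_jar=[(.035,0),(.035,.062)],dial=[(.022,.045),(.022,.083)])
E
python3 - <<'E'
from h import *
print('cup',fitxy([('top',[314,157,344,192]),('side',[330,190,355,227])],PROF['cup'],[.63,.05]))
print('bowl',fitxy([('top',[292,224,350,282]),('side',[254,194,301,231])],PROF['bowl'],[.43,.05]))
print('mill',fitxy([('top',[268,98,290,130]),('side',[371,155,388,199])],PROF['pepper_mill'],[.74,.15]))
print('salt',fitxy([('top',[302,98,332,132]),('side',[378,187,402,216])],PROF['salt_jar'],[.76,.06]))
print('dial',fitxy([('top',[455,254,474,273])],PROF['dial'],[.42,-.27]))
# pan: rim edges from picture (top)
m=masks_of('top','pan')[0]['mask'].astype(np.uint8)
m=cv2.morphologyEx(m,cv2.MORPH_OPEN,np.ones((15,15)));r,c=np.nonzero(m)
print('pan',fitxy([('top',[c.min(),r.min(),c.max()+1,r.max()+1])],PROF['pan'],[.63,-.28],.045))
from kin import *
q=[-46.1,-2.5,101.3,35.2,86.1,39.7]
for h in (30,60,90):
  for d in (15,30):
    for roll in (0,180):
      for nm,x in (('cup',[.62,.045,.055]),('pan',[.63,-.29,.2])):
        s,e=ik(tool(h,d,roll),np.array(x),q);print(h,d,roll,nm,s.round(0),round(e,3),*pts(s))
E
```

```text
cup ([0.6163, 0.0405], [-0.2, 0.8, 0.5, -0.2, 0.2, -0.3, 0.3, -0.5])
bowl ([0.4347, 0.0534], [1.4, 0.9, -0.6, -0.8, 0.4, 0.2, -0.4, -1.2])
mill ([0.7553, 0.1591], [-0.1, -2.9, 0.6, 0.6, -0.6, -3.4, -0.2, 0.4])
salt ([0.764, 0.0709], [0.3, -0.9, 0.1, 0.6, -0.9, -1.1, 0.4, 0.1])
dial ([0.4183, -0.2729], [-3.0, -0.4, 2.3, 0.4])
pan ([0.6281, -0.2669], [-1.0, -1.4, 1.0, 1.2])
30 15 0 cup [-24.  28. 123. 115.  60. -62.] 0.0 [0.22 0.02 0.65] [ 0.43 -0.07  0.11]
30 15 0 pan [-54.  24. 103.  82.  76. -35.] 0.0 [ 0.19 -0.07  0.66] [ 0.44 -0.4   0.26]
30 15 180 cup [-24.  28. 123. 115.  60. 118.] 0.0 [0.22 0.02 0.65] [ 0.43 -0.07  0.11]
30 15 180 pan [-54.  24. 103.  82.  76. 145.] 0.0 [ 0.19 -0.07  0.66] [ 0.44 -0.4   0.26]
30 30 0 cup [-22.  20. 122. 101.  44. -47.] 0.0 [0.17 0.05 0.67] [ 0.45 -0.06  0.17]
30 30 0 pan [-51.  19. 102.  67.  68. -25.] 0.0 [ 0.17 -0.03  0.67] [ 0.46 -0.39  0.32]
30 30 180 cup [-22.  20. 122. 101.  44. 133.] 0.0 [0.17 0.05 0.67] [ 0.45 -0.06  0.17]
30 30 180 pan [-51.  19. 102.  67.  68. 155.] 0.0 [ 0.17 -0.03  0.67] [ 0.46 -0.39  0.32]
60 15 0 cup [-29.  35. 10
[... 692 characters left out ...]
 [-26.  44.  92.  61.  96. -51.] 0.0 [ 0.31 -0.03  0.58] [ 0.62 -0.18  0.11]
90 15 0 pan [-47.  48.  66.  51. 123. -42.] 0.0 [ 0.29 -0.15  0.55] [ 0.63 -0.51  0.26]
90 15 180 cup [-26.  44.  92.  61.  96. 129.] 0.0 [ 0.31 -0.03  0.58] [ 0.62 -0.18  0.11]
90 15 180 pan [-47.  48.  66.  51. 123. 138.] 0.0 [ 0.29 -0.15  0.55] [ 0.63 -0.51  0.26]
90 30 0 cup [-24.  38.  95.  52.  86. -48.] 0.0 [ 0.27 -0.    0.61] [ 0.62 -0.16  0.17]
90 30 0 pan [-46.  43.  68.  41. 114. -45.] 0.0 [ 0.27 -0.12  0.58] [ 0.63 -0.49  0.32]
90 30 180 cup [-24.  38.  95.  52.  86. 132.] 0.0 [ 0.27 -0.    0.61] [ 0.62 -0.16  0.17]
90 30 180 pan [-46.  43.  68.  41. 114. 135.] 0.0 [ 0.27 -0.12  0.58] [ 0.63 -0.49  0.32]
```

```bash
cat >> h.py <<'E'
from scipy.spatial.transform import Rotation as Ro
from kin import ik,tool,pts
def delta(R,x,s=None,R0=None,x0=None):
    s=s or manip.sense();R0=np.array(s['orientation']) if R0 is None else R0;x0=np.array(s['ee_pos']) if x0 is None else x0
    v=Ro.from_matrix(R0.T@R).as_rotvec(degrees=True);t=R0.T@(np.array(x)-x0)
    print('turn',(v/90).round(3),'shift',(t/.2).round(3),'rows>=',round(max(np.linalg.norm(v)/8.59,np.linalg.norm(t)/.05),1))
E
python3 - <<'E'
from h import *
T=tool(60,25);g=np.array([.6163,.0405,.055]);x=g-.12*T[:,2]
print(x); delta(T,x)
E
```

```text
[ 0.56192153 -0.05368627  0.10571419]
turn [ 0.228  0.27  -0.612] shift [-0.403 -0.122  1.371] rows>= 7.4
```

Request:
{"fn": "move_arm", "kwargs": {
  "steps": [0.03, 0.035, -0.08, -0.04, -0.01, 0.08, -1, 0.06, 0.07, -0.16, -0.08, -0.02, 0.16, -1, 0.09, 0.105, -0.24, -0.12, -0.03, 0.24, -1, 0.12, 0.14, -0.32, -0.16, -0.04, 0.32, -1, 0.15, 0.175, -0.4, -0.2, -0.06, 0.4, -1, 0.18, 0.21, -0.48, -0.24, -0.07, 0.5, -1, 0.21, 0.245, -0.56, -0.25, -0.08, 0.6, -1, 0.228, 0.27, -0.612, -0.25, -0.08, 0.6, -1]
}}

```text
time: 3.55
ee_pos: [0.5331, -0.1309, 0.2393]
orientation: [[0.215, 0.87, 0.445], [0.368, -0.494, 0.788], [0.905, -0.006, -0.426]]
ft_force: [-0.4, -0.9, 0.6]
width: 0.0855
gripper_force: 0.0
```

```bash
python3 - <<'E'
from h import *
log()
T=tool(60,25);g=np.array([.6163,.0405,.055]);x=g-.12*T[:,2]
delta(T,x)
shot('wrist','w1.png');print(find('wrist','cup',.06))
E
```

```text
t 3.55 pos [ 0.5331 -0.1309  0.2393] w 0.0855 gf 0.0 F [-0.4 -0.9  0.6]
q [-48.4, 9.1, 111.9, 58.9, 91.8, -35.4] R [[0.215, 0.87, 0.445], [0.368, -0.494, 0.788], [0.905, -0.006, -0.426]]
turn [-0.006  0.002 -0.001] shift [-0.431 -0.061  0.653] rows>= 3.1
[(0.77, [313, 237], 2918, [284, 202, 334, 271], [0.615, 0.022, 0.06]), (0.65, [257, 173], 112, [249, 166, 261, 177], [0.601, 0.206, 0.06])]
```

View pics/w1.png

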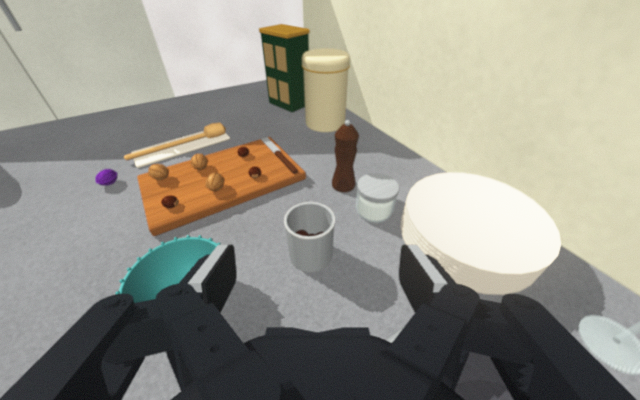

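The wrist view shows the cup centred between the jaws at about (310,237), with clear space around it. The bowl at (190,270) stays to the left.

Request:
{"fn": "move_arm", "kwargs": {
  "steps": [0, 0, 0, -0.14, -0.02, 0.2, -1, 0, 0, 0, -0.28, -0.04, 0.4, -1, 0, 0, 0, -0.43, -0.06, 0.65, -1, -0.006, 0, 0, -0.43, -0.06, 0.65, -1, -0.006, 0, 0, -0.43, -0.06, 0.65, -1]
}}

```text
time: 4.15
ee_pos: [0.5637, -0.0562, 0.1091]
orientation: [[0.217, 0.863, 0.456], [0.369, -0.505, 0.78], [0.904, -0.001, -0.429]]
ft_force: [-0.6, -0.7, 0.1]
width: 0.0858
gripper_force: 0.0
```

```bash
python3 - <<'E'
from h import *
log()
shot('wrist');f=find('wrist','cup',.06);print(f)
b=[f[0][3][0],f[0][3][1],f[0][3][2]+1,f[0][3][3]+1]
print(fitxy([('wrist',b)],PROF['cup'],[.616,.04]))
r=fitxy([('wrist',b),('top',[314,157,344,192]),('side',[330,190,355,227])],PROF['cup'],[.616,.04]);print(r)
T=tool(60,25);delta(T,[*r[0],.055]+.002*T[:,2])
E
```

```text
t 4.15 pos [ 0.5637 -0.0562  0.1091] w 0.0858 gf 0.0 F [-0.6 -0.7  0.1]
q [-40.0, 21.7, 114.3, 65.4, 78.3, -45.6] R [[0.217, 0.863, 0.456], [0.369, -0.505, 0.78], [0.904, -0.001, -0.429]]
[(0.59, [314, 206], 7345, [273, 155, 354, 266], [0.614, 0.028, 0.06])]
([0.6195, 0.0385], [0.3, 2.2, -0.3, -0.6])
([0.619, 0.0388], [-0.4, 2.2, -0.9, -0.6, 0.6, -0.3, 1.2, -1.3, 1.2, -0.1, 1.4, -0.3])
turn [0.006 0.005 0.001] shift [-0.017 -0.017  0.634] rows>= 2.5
```

Request:
{"fn": "move_arm", "kwargs": {
  "steps": [0, 0, 0, -0.01, -0.015, 0.15, -1, 0, 0, 0, -0.015, -0.017, 0.3, -1, 0, 0, 0, -0.017, -0.017, 0.45, -1, 0, 0, 0, -0.017, -0.017, 0.55, -1, 0, 0, 0, -0.017, -0.017, 0.634, -1, 0, 0, 0, -0.017, -0.017, 0.634, -1],
  "grip_force": 40
}}

```text
time: 4.85
ee_pos: [0.6197, 0.0419, 0.0535]
orientation: [[0.213, 0.863, 0.459], [0.372, -0.506, 0.779], [0.904, 0.005, -0.428]]
ft_force: [-0.3, 0.3, 0.1]
width: 0.0854
gripper_force: 0.0
```

Request:
{"fn": "move_arm", "kwargs": {
  "steps": [0, 0, 0, 0, 0, 0, 1, 0, 0, 0, 0, 0, 0, 1, 0, 0, 0, 0, 0, 0, 1, 0, 0, 0, 0, 0, 0, 1, 0, 0, 0, 0, 0, 0, 1, 0, 0, 0, 0, 0, 0, 1]
}}

```text
time: 5.45
ee_pos: [0.6194, 0.0406, 0.054]
orientation: [[0.213, 0.862, 0.46], [0.37, -0.507, 0.778], [0.904, 0.004, -0.427]]
ft_force: [-2.8, -1.9, 6.5]
width: 0.0687
gripper_force: 45.3
```

```bash
python3 - <<'E'
from h import *
s=log()
T=tool(60,15,0)
delta(T,[.59,-.245,.23])
E
```

```text
t 5.45 pos [0.6194 0.0406 0.054 ] w 0.0687 gf 45.3 F [-2.8 -1.9  6.5]
q [-27.5, 30.3, 110.6, 75.6, 68.8, -47.7] R [[0.213, 0.862, 0.46], [0.37, -0.507, 0.778], [0.904, 0.004, -0.427]]
turn [0.006 0.114 0.001] shift [ 0.236  0.602 -1.555] rows>= 6.7
```

Request:
{"fn": "move_arm", "kwargs": {
  "steps": [0, 0, 0, 0.09, 0, -0.043, 1, 0, 0, 0, 0.25, 0, -0.12, 1, 0, 0, 0, 0.45, 0, -0.21, 1, 0, 0, 0, 0.68, 0, -0.32, 1, 0, 0, 0, 0.68, 0, -0.32, 1]
}}

```text
time: 5.95
ee_pos: [0.6216, 0.0403, 0.21]
orientation: [[0.205, 0.861, 0.465], [0.376, -0.508, 0.775], [0.904, 0.016, -0.428]]
ft_force: [2.3, -0.1, -3.2]
width: 0.0688
gripper_force: 46.1
```

Request:
{"fn": "move_arm", "kwargs": {
  "steps": [0, 0, 0, -0.07, 0.07, -0.14, 1, 0, 0, 0, -0.14, 0.15, -0.29, 1, 0, 0, 0, -0.21, 0.22, -0.44, 1, 0, 0, 0, -0.28, 0.3, -0.59, 1, 0, 0, 0, -0.35, 0.37, -0.74, 1, 0, 0, 0, -0.42, 0.45, -0.88, 1, 0, 0, 0, -0.47, 0.5, -1, 1, 0, 0, 0, -0.47, 0.5, -1, 1]
}}

```text
time: 6.75
ee_pos: [0.5924, -0.203, 0.2025]
orientation: [[0.218, 0.859, 0.463], [0.371, -0.511, 0.775], [0.903, 0.003, -0.431]]
ft_force: [0.6, 0.4, -2.8]
width: 0.0684
gripper_force: 46.9
```

```bash
python3 - <<'E'
from h import *
s=log()
T=tool(60,15,0)
delta(T,[.59,-.245,.2])
shot('top','t1.png')
E
```

```text
t 6.75 pos [ 0.5924 -0.203   0.2025] w 0.0684 gf 46.9 F [ 0.6  0.4 -2.8]
q [-48.8, 22.6, 99.6, 59.2, 90.4, -36.5] R [[0.218, 0.859, 0.463], [0.371, -0.511, 0.775], [0.903, 0.003, -0.431]]
turn [ 0.008  0.117 -0.001] shift [-0.092  0.097 -0.163] rows>= 1.2
```

View pics/t1.png

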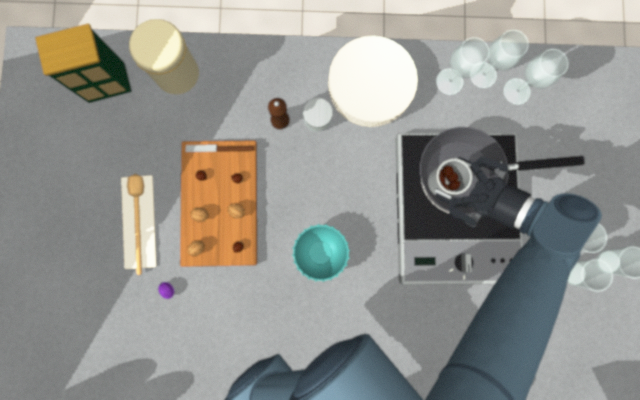

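The cup is held upright over the left part of the pan at (450,177), with 5 or so nuts still in it. Now I'll roll it.

Request:
{"fn": "move_arm", "kwargs": {
  "steps": [0, 0, 0.09, -0.05, 0.02, -0.02, 1, 0, 0, 0.18, -0.1, 0.05, -0.045, 1, 0, 0, 0.27, -0.1, 0.05, -0.045, 1, 0, 0, 0.36, -0.1, 0.05, -0.045, 1, 0, 0, 0.45, -0.1, 0.05, -0.045, 1, 0, 0, 0.54, -0.1, 0.05, -0.045, 1, 0, 0, 0.62, -0.1, 0.05, -0.045, 1, 0, 0, 0.7, -0.1, 0.05, -0.045, 1]
}}

```text
time: 7.6
ee_pos: [0.5927, -0.217, 0.1884]
orientation: [[0.868, 0.194, 0.457], [-0.286, -0.558, 0.779], [0.407, -0.807, -0.429]]
ft_force: [0.6, -0.6, -3.5]
width: 0.0688
gripper_force: 46.9
```

Request:
{"fn": "move_arm", "kwargs": {
  "steps": [0, 0, 0.06, 0, 0, 0, 1, 0, 0, 0.12, 0, 0, 0, 1, 0, 0, 0.18, 0, 0, 0, 1, 0, 0, 0.24, 0, 0, 0, 1, 0, 0, 0.3, 0, 0, 0, 1, 0, 0, 0.36, 0, 0, 0, 1, 0, 0, 0.42, 0, 0, 0, 1, 0, 0, 0.48, 0, 0, 0, 1]
}}

```text
time: 8.4
ee_pos: [0.5927, -0.217, 0.1883]
orientation: [[0.766, -0.452, 0.457], [-0.59, -0.212, 0.779], [-0.255, -0.867, -0.429]]
ft_force: [-0.3, 0.5, -2.0]
width: 0.0684
gripper_force: 46.9
```

Request:
{"fn": "move_arm", "kwargs": {
  "steps": [0, 0, 0.08, 0, 0, 0, 1, 0, 0, 0.16, 0, 0, 0, 1, 0, 0, 0.24, 0, 0, 0, 1, 0, 0, 0.32, 0, 0, 0, 1, 0, 0, 0.4, 0, 0, 0, 1, 0, 0, 0.48, 0, 0, 0, 1, 0, 0, 0.56, 0, 0, 0, 1, 0, 0, 0.64, 0, 0, 0, 1]
}}

```text
time: 9.2
ee_pos: [0.5928, -0.217, 0.1886]
orientation: [[0.028, -0.889, 0.457], [-0.495, 0.385, 0.779], [-0.868, -0.249, -0.429]]
ft_force: [0.5, 0.0, -1.3]
width: 0.0685
gripper_force: 47.0
```

```bash
python3 - <<'E'
from h import *
s=log()
delta(tool(60,12,180),s['ee_pos'])
a=shot('top');b=shot('side')
im=np.hstack([cv2.resize(a[110:230,380:560],(400,267)),cv2.resize(b[140:380,220:480],(289,267))])
cv2.imwrite('pics/p2.png',im[:,:,::-1])
E
```

```text
t 9.2 pos [ 0.5928 -0.217   0.1886] w 0.0685 gf 47.0 F [ 0.5  0.  -1.3]
q [-49.6, 25.0, 98.0, 58.6, 90.9, 126.4] R [[0.028, -0.889, 0.457], [-0.495, 0.385, 0.779], [-0.868, -0.249, -0.429]]
turn [ 0.016 -0.149  0.175] shift [0. 0. 0.] rows>= 2.4
```

View pics/p2.png

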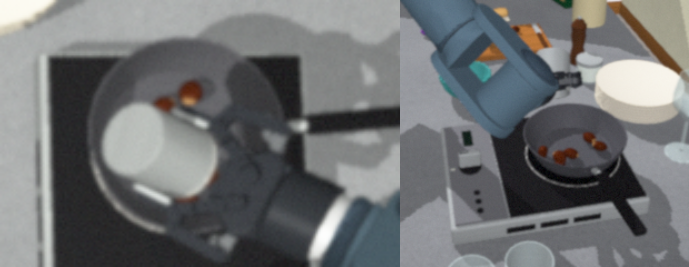

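Five chestnuts are visible in the pan in the side view, around (540-600,140-158). I'll tip the cup further to empty it completely, then roll back.

Request:
{"fn": "move_arm", "kwargs": {
  "steps": [0.006, -0.05, 0.06, 0, 0, 0, 1, 0.01, -0.1, 0.12, 0, 0, 0, 1, 0.016, -0.15, 0.175, 0, 0, 0, 1, 0.016, -0.2, 0.175, 0, 0, 0, 1, 0.016, -0.2, 0.175, 0, 0, 0, 1, 0.016, -0.15, 0.175, 0, 0, 0, 1, 0.016, -0.2, 0.175, 0, 0, 0, 1, 0.016, -0.2, 0.175, 0, 0, 0, 1]
}}

```text
time: 10.1
ee_pos: [0.593, -0.2178, 0.1889]
orientation: [[-0.061, -0.872, 0.485], [-0.115, 0.489, 0.865], [-0.991, -0.003, -0.131]]
ft_force: [0.4, 0.3, -1.5]
width: 0.0683
gripper_force: 47.0
```

```bash
python3 - <<'E'
from h import *
s=log()
T0=tool(60,25);
mid=tool(60,25,90); delta(mid,[.5928,-.2,.2]); delta(T0,[.5928,-.2,.21],R0=mid,x0=np.array([.5928,-.2,.2]))
shot('side'); print(find('side','chestnut0',.06,.15))
E
```

```text
t 10.1 pos [ 0.593  -0.2178  0.1889] w 0.0683 gf 47.0 F [ 0.4  0.3 -1.5]
q [-51.2, 32.5, 96.3, 70.0, 101.9, 137.4] R [[-0.061, -0.872, 0.485], [-0.115, 0.489, 0.865], [-0.991, -0.003, -0.131]]
turn [-0.147  0.158 -0.988] shift [-0.065  0.044  0.069] rows>= 10.6
turn [-0. -0. -1.] shift [ 0.    -0.045 -0.021] rows>= 10.5
[]
```

Request:
{"fn": "move_arm", "kwargs": {
  "steps": [-0.014, 0.015, -0.09, -0.06, 0, 0, 1, -0.028, 0.03, -0.18, -0.06, 0, 0, 1, -0.04, 0.045, -0.27, -0.06, 0, 0, 1, -0.055, 0.06, -0.36, -0.06, 0, 0, 1, -0.07, 0.075, -0.45, -0.06, 0, 0, 1, -0.08, 0.09, -0.54, -0.06, 0, 0, 1, -0.095, 0.1, -0.63, -0.06, 0, 0, 1, -0.11, 0.12, -0.72, -0.06, 0, 0, 1]
}}

```text
time: 11.0
ee_pos: [0.5939, -0.217, 0.2016]
orientation: [[0.74, -0.525, 0.421], [-0.546, -0.103, 0.832], [-0.393, -0.845, -0.363]]
ft_force: [0.1, -0.3, -2.0]
width: 0.0684
gripper_force: 46.9
```

```bash
python3 - <<'E'
from h import *
s=log()
delta(tool(60,25,20),[.595,-.19,.2])
E
```

```text
t 11.0 pos [ 0.5939 -0.217   0.2016] w 0.0684 gf 46.9 F [ 0.1 -0.3 -2. ]
q [-49.6, 26.9, 95.6, 59.8, 96.3, 76.3] R [[0.74, -0.525, 0.421], [-0.546, -0.103, 0.832], [-0.393, -0.845, -0.363]]
turn [-0.057  0.016 -1.04 ] shift [-0.066 -0.01   0.117] rows>= 10.9
```

Request:
{"fn": "move_arm", "kwargs": {
  "steps": [-0.005, 0.002, -0.093, 0, 0, 0.03, 1, -0.01, 0.004, -0.186, 0, 0, 0.06, 1, -0.015, 0.006, -0.28, 0, 0, 0.09, 1, -0.02, 0.008, -0.37, -0.06, 0, 0.1, 1, -0.027, 0.01, -0.46, -0.06, 0, 0.1, 1, -0.035, 0.01, -0.55, -0.06, 0, 0.1, 1, -0.04, 0.01, -0.64, -0.06, 0, 0.1, 1, -0.045, 0.012, -0.73, -0.06, 0, 0.1, 1]
}}

```text
time: 11.8
ee_pos: [0.5935, -0.1937, 0.1996]
orientation: [[0.791, 0.432, 0.433], [-0.113, -0.593, 0.797], [0.601, -0.68, -0.42]]
ft_force: [0.3, -0.3, -3.0]
width: 0.068
gripper_force: 46.9
```

```bash
python3 - <<'E'
from h import *
s=log()
G=np.array([[0.213,0.862,0.46],[0.37,-0.507,0.778],[0.904,0.004,-0.427]])
u,_,v=np.linalg.svd(G);G=u@v
delta(G,[.605,-.10,.2]); delta(G,[.6194,.0406,.057],R0=G,x0=np.array([.605,-.1,.2]))
E
```

```text
t 11.8 pos [ 0.5935 -0.1937  0.1996] w 0.068 gf 46.9 F [ 0.3 -0.3 -3. ]
q [-48.0, 23.5, 99.0, 58.9, 91.7, 11.2] R [[0.791, 0.432, 0.433], [-0.113, -0.593, 0.797], [0.601, -0.68, -0.42]]
turn [-0.022  0.004 -0.532] shift [-0.006 -0.254  0.398] rows>= 5.6
turn [0. 0. 0.] shift [-0.371 -0.297  0.886] rows>= 4.0
```

Request:
{"fn": "move_arm", "kwargs": {
  "steps": [-0.003, 0, -0.09, 0, -0.02, 0.03, 1, -0.006, 0, -0.18, 0, -0.06, 0.1, 1, -0.01, 0.002, -0.27, 0, -0.12, 0.18, 1, -0.014, 0.002, -0.36, 0, -0.18, 0.27, 1, -0.018, 0.004, -0.45, 0, -0.22, 0.35, 1, -0.022, 0.004, -0.532, -0.006, -0.254, 0.398, 1, -0.022, 0.004, -0.532, -0.006, -0.254, 0.398, 1, -0.022, 0.004, -0.532, -0.006, -0.254, 0.398, 1]
}}

```text
time: 12.6
ee_pos: [0.6053, -0.1002, 0.2003]
orientation: [[0.221, 0.86, 0.46], [0.365, -0.51, 0.779], [0.904, -0.004, -0.427]]
ft_force: [0.2, 0.1, -1.2]
width: 0.0684
gripper_force: 47.0
```

```bash
python3 - <<'E'
from h import *
s=log()
G=np.array([[0.213,0.862,0.46],[0.37,-0.507,0.778],[0.904,0.004,-0.427]])
u,_,v=np.linalg.svd(G);G=u@v
delta(G,[.6194,.0406,.07]);delta(G,[.6194,.0406,.0555])
a=shot('top');b=shot('side')
im=np.hstack([cv2.resize(a[110:230,300:540],(500,250)),cv2.resize(b[170:370,300:500],(250,250))])
cv2.imwrite('pics/p3.png',im[:,:,::-1])
E
```

```text
t 12.6 pos [ 0.6053 -0.1002  0.2003] w 0.0684 gf 47.0 F [ 0.2  0.1 -1.2]
q [-40.8, 17.7, 106.5, 63.5, 83.8, -34.7] R [[0.221, 0.86, 0.46], [0.365, -0.51, 0.779], [0.904, -0.004, -0.427]]
turn [-0.    -0.    -0.006] shift [-0.316 -0.296  0.859] rows>= 3.8
turn [-0.    -0.    -0.006] shift [-0.382 -0.296  0.89 ] rows>= 4.0
```

View pics/p3.png

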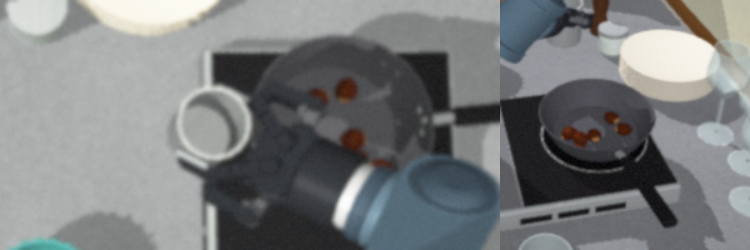

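The cup is empty, seen from above at (213,122), and five chestnuts lie in the pan.

Request:
{"fn": "move_arm", "kwargs": {
  "steps": [0, 0, 0, -0.02, -0.08, 0.19, 1, 0, 0, 0, -0.045, -0.15, 0.38, 1, 0, 0, -0.006, -0.07, -0.22, 0.56, 1, 0, 0, -0.006, -0.09, -0.296, 0.752, 1, 0, 0, -0.006, -0.23, -0.296, 0.82, 1, 0, 0, -0.006, -0.34, -0.296, 0.87, 1, 0, 0, -0.006, -0.382, -0.296, 0.89, 1, 0, 0, -0.006, -0.382, -0.296, 0.89, 1]
}}

```text
time: 13.5
ee_pos: [0.6197, 0.0401, 0.0548]
orientation: [[0.213, 0.862, 0.461], [0.368, -0.507, 0.779], [0.905, 0.004, -0.425]]
ft_force: [0.7, -0.0, -1.8]
width: 0.0682
gripper_force: 47.0
```

```bash
python3 - <<'E'
from h import *
log()
E
```

```text
t 13.5 pos [0.6197 0.0401 0.0548] w 0.0682 gf 47.0 F [ 0.7 -0.  -1.8]
q [-27.6, 30.2, 110.6, 75.6, 68.9, -47.7] R [[0.213, 0.862, 0.461], [0.368, -0.507, 0.779], [0.905, 0.004, -0.425]]
```

Request:
{"fn": "move_arm", "kwargs": {
  "steps": [0, 0, 0, -0.005, 0, 0.002, 1, 0, 0, 0, -0.005, 0, 0.002, 0.5, 0, 0, 0, -0.005, 0, 0.002, -1, 0, 0, 0, -0.005, 0, 0.002, -1, 0, 0, 0, -0.005, 0, 0.002, -1, 0, 0, 0, -0.005, 0, 0.002, -1]
}}

```text
time: 14.1
ee_pos: [0.6197, 0.0407, 0.0546]
orientation: [[0.211, 0.862, 0.46], [0.37, -0.506, 0.779], [0.905, 0.006, -0.426]]
ft_force: [0.2, -0.4, -0.5]
width: 0.0856
gripper_force: 0.0
```

Request:
{"fn": "move_arm", "kwargs": {
  "steps": [0, 0, 0, 0, 0, -0.1, -1, 0, 0, 0, 0, 0, -0.25, -1, 0, 0, 0, 0, 0, -0.45, -1, 0, 0, 0, 0.1, 0, -0.65, -1, 0, 0, 0, 0.3, 0, -0.75, -1, 0, 0, 0, 0.5, 0, -0.85, -1, 0, 0, 0, 0.7, 0, -0.9, -1]
}}

```text
time: 14.8
ee_pos: [0.5661, -0.0485, 0.2598]
orientation: [[0.211, 0.861, 0.462], [0.37, -0.508, 0.778], [0.905, 0.007, -0.426]]
ft_force: [0.5, -0.0, 0.2]
width: 0.0855
gripper_force: 0.0
```

```bash
python3 - <<'E'
from h import *
s=log()
T=np.array([[1.,0,0],[0,-1,0],[0,0,-1]])
for nm,p in (('board',[.52,.29,.35]),('bowl',[.435,.053,.2])):
  for a in (0,90,-90,180):
    q,e=ik(T@Ro.from_euler('z',a,degrees=True).as_matrix(),np.array(p),s['qpos']);print(nm,a,q.round(0),round(e,3))
delta(T,[.5,.2,.35])
E
```

```text
t 14.8 pos [ 0.5661 -0.0485  0.2598] w 0.0855 gf 0.0 F [ 0.5 -0.   0.2]
q [-39.2, 4.7, 114.2, 63.9, 84.9, -30.1] R [[0.211, 0.861, 0.462], [0.37, -0.508, 0.778], [0.905, 0.007, -0.426]]
board 0 [ 18.   3.  91.   0.  86. 108.] 0.0
board 90 [  8.  -3.  99.  17.  79. 157.] 0.49
board -90 [18.  3. 91. -0. 86. 18.] 0.0
board 180 [ 18.   3.  91.   0.  86. -72.] 0.0
bowl 0 [ -8. -13. 122.  -0.  71.  82.] 0.0
bowl 90 [-13. -14. 124.   7.  71. 157.] 0.126
bowl -90 [ -8. -13. 122.   0.  71.  -8.] 0.0
bowl 180 [ -8. -13. 122.  -0.  71. -98.] 0.0
turn [-0.369 -0.653  0.589] shift [ 0.798 -0.913  0.622] rows>= 10.0
```

```bash
python3 - <<'E'
from h import *
B=np.array([[0,1.,0],[1,0,0],[0,0,-1]])
delta(B,[.5,.20,.33])
E
```

```text
turn [ 0.195 -0.701 -0.3  ] shift [ 0.707 -0.914  0.664] rows>= 8.2
```

Request:
{"fn": "move_arm", "kwargs": {
  "steps": [0.023, -0.083, -0.036, 0.085, -0.11, 0.08, -1, 0.047, -0.167, -0.071, 0.17, -0.22, 0.16, -1, 0.07, -0.25, -0.107, 0.255, -0.33, 0.24, -1, 0.093, -0.334, -0.143, 0.34, -0.44, 0.32, -1, 0.116, -0.417, -0.18, 0.43, -0.55, 0.4, -1, 0.14, -0.5, -0.215, 0.52, -0.67, 0.5, -1, 0.163, -0.584, -0.25, 0.61, -0.79, 0.58, -1, 0.186, -0.668, -0.286, 0.707, -0.914, 0.664, -1]
}}

```text
time: 15.6
ee_pos: [0.499, 0.2018, 0.3293]
orientation: [[0.018, 1.0, 0.015], [0.999, -0.018, 0.046], [0.047, 0.014, -0.999]]
ft_force: [1.7, 0.7, -0.7]
width: 0.0854
gripper_force: 0.0
```

```bash
python3 - <<'E'
from h import *
B=np.array([[0,1.,0],[1,0,0],[0,0,-1]])
delta(B,[.5,.23,.33])
E
```

```text
turn [ 0.009 -0.03  -0.011] shift [0.141 0.002 0.003] rows>= 0.6
```

Request:
{"fn": "move_arm", "kwargs": {
  "steps": [0.009, -0.03, -0.011, 0.141, 0, 0, -1, 0.009, -0.03, -0.011, 0.141, 0, 0, -1, 0.009, -0.03, -0.011, 0.141, 0, 0, -1]
}}

```text
time: 15.9
ee_pos: [0.4997, 0.2294, 0.3289]
orientation: [[0.001, 1.0, -0.001], [1.0, -0.001, 0.005], [0.005, -0.001, -1.0]]
ft_force: [-0.7, -0.3, -0.7]
width: 0.0853
gripper_force: 0.0
```

```bash
cat >> h.py <<'E'
def nuts(cam='wrist',minc=.25):
    cal=vision.calibration(cam)
    for l,z in (('chestnut0',.0295),('walnut0',.036)):
        for d in masks_of(cam,l):
            if d['confidence']<minc: continue
            r,c=np.nonzero(d['mask']);w=np.array([ray(cam,[a,b],z,cal)[:2] for a,b in zip(c[::3],r[::3])])
            m=w.mean(0);ev,V=np.linalg.eigh(np.cov((w-m).T));a=np.degrees(np.arctan2(V[1,1],V[0,1]))%180
            print(l,round(d['confidence'],2),'px',np.round(d['xy']).astype(int),'xy',m.round(4),'size',(4*np.sqrt(ev[::-1])*1000).round(0),'long-axis',round(a))
E
python3 - <<'E'
from h import *
log();shot('wrist','w2.png');nuts()
b=find('wrist','bowl',.05);print(b)
shot('top');nuts('top')
E
```

```text
t 15.9 pos [0.4997 0.2294 0.3289] w 0.0853 gf 0.0 F [-0.7 -0.3 -0.7]
q [12.7, -2.6, 99.3, 0.3, 83.4, 12.7] R [[0.001, 1.0, -0.001], [1.0, -0.001, 0.005], [0.005, -0.001, -1.0]]
chestnut0 0.69 px [339 151] xy [0.53   0.2532] size [44. 35.] long-axis 58
chestnut0 0.55 px [396  88] xy [0.6115 0.3401] size [27. 23.] long-axis 62
chestnut0 0.55 px [282 155] xy [0.4453 0.248 ] size [30. 26.] long-axis 138
chestnut0 0.52 px [390 148] xy [0.6071 0.2547] size [27. 24.] long-axis 87
walnut0 0.88 px [331  89] xy [0.5192 0.3379] size [43. 35.] long-axis 78
walnut0 0.8 px [340 150] xy [0.5296 0.254 ] size [43. 35.] long-axis 59
walnut0 0.79 px [205  39] xy [0.3483 0.4067] size [42. 34.] long-axis 42
walnut0 0.72 px [274  89] xy [0.4407 0.3422] size [43. 36.] long-axis 117
[(0.92, [280, 276], 4699, [237, 239, 319, 313], [0.438, 0.053, 0.05]), (0.28, [356, 115], 21916, [246, 50, 455, 181], [0.553, 0.304, 0.05])]
chestnut0 0.44 px [464 263] xy [ 0.4189 -0.283 ] size [47. 44.] long-axis 9
walnut0 0.56 px [193 247] xy [0.4405 0.3446] size [43. 33.] long-axis 130
```

View pics/w2.png

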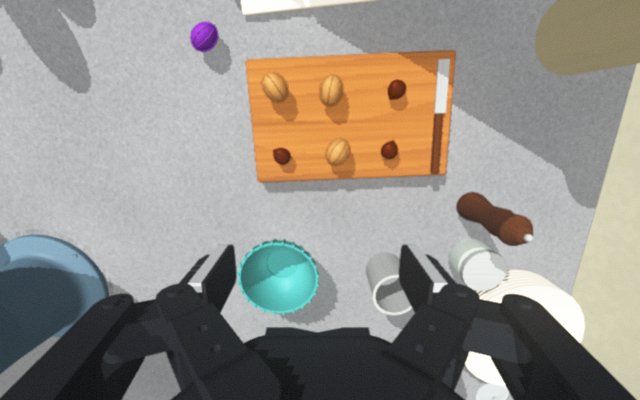

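The wrist view shows six board nuts: walnuts at (275,87), (331,89), (339,151) and chestnuts at (397,89), (282,156), (389,150). The bowl is at (279,276), the cup is upright and empty, and the knife is at the right edge.

Request:
{"fn": "move_arm", "kwargs": {
  "steps": [0, 0, 0.09, 0.03, 0.04, 0.24, -0.3, 0, 0, 0.18, 0.06, 0.08, 0.48, -0.3, 0, 0, 0.27, 0.09, 0.12, 0.72, -0.3, 0, 0, 0.344, 0.123, 0.15, 0.95, -0.3, 0, 0, 0.344, 0.123, 0.15, 0.95, -0.3, 0, 0, 0.344, 0.123, 0.15, 0.95, -0.3]
}}

```text
time: 16.85
ee_pos: [0.5301, 0.2538, 0.1396]
orientation: [[0.515, 0.857, -0.002], [0.857, -0.515, 0.004], [0.003, -0.004, -1.0]]
ft_force: [0.1, -0.4, 0.8]
width: 0.0554
gripper_force: 0.0
```

```bash
python3 - <<'E'
from h import *
s=log();shot('wrist');nuts()
R=np.array(s['orientation']);delta(R,[.5296,.254,.048])
E
```

```text
t 16.85 pos [0.5301 0.2538 0.1396] w 0.0554 gf 0.0 F [ 0.1 -0.4  0.8]
q [14.4, 13.2, 103.0, 0.3, 63.8, 45.3] R [[0.515, 0.857, -0.002], [0.857, -0.515, 0.004], [0.003, -0.004, -1.0]]
chestnut0 0.86 px [351  54] xy [0.6134 0.3418] size [29. 25.] long-axis 56
chestnut0 0.86 px [397 154] xy [0.6093 0.2557] size [29. 26.] long-axis 66
chestnut0 0.57 px [234 250] xy [0.4445 0.2563] size [27.  8.] long-axis 7
walnut0 0.98 px [246 122] xy [0.5196 0.3402] size [42. 35.] long-axis 82
walnut0 0.97 px [ 42 157] xy [0.3596 0.406 ] size [44. 36.] long-axis 172
walnut0 0.9 px [165 172] xy [0.4406 0.3446] size [43. 34.] long-axis 137
walnut0 0.7 px [316 205] xy [0.5306 0.2546] size [43. 35.] long-axis 51
turn [ 0.003 -0.003 -0.001] shift [-0.012 -0.01   0.476] rows>= 1.9
```

Request:
{"fn": "move_arm", "kwargs": {
  "steps": [0, 0, 0, 0, 0, 0.22, -0.3, 0, 0, 0, 0, 0, 0.4, -0.3, 0, 0, 0, 0, 0, 0.458, -0.3, 0, 0, 0, 0, 0, 0.458, 0.6, 0, 0, 0, 0, 0, 0.458, 1, 0, 0, 0, 0, 0, 0.458, 1, 0, 0, 0, 0, 0, 0.458, 1],
  "grip_force": 25
}}

```text
time: 17.7
ee_pos: [0.5316, 0.2551, 0.05]
orientation: [[0.516, 0.856, 0.004], [0.856, -0.516, 0.006], [0.007, 0.0, -1.0]]
ft_force: [0.3, -0.6, 3.3]
width: 0.0308
gripper_force: 26.7
```

Request:
{"fn": "move_arm", "kwargs": {
  "steps": [0, 0, 0, 0, 0, -0.15, 1, 0, 0, 0, 0, 0, -0.35, 1, 0, 0, -0.08, -0.15, 0.01, -0.5, 1, 0, 0, -0.16, -0.35, 0.02, -0.56, 1, 0, 0, -0.25, -0.55, 0.04, -0.56, 1, 0, 0, -0.344, -0.75, 0.05, -0.56, 1, 0, 0, -0.344, -0.8, 0.05, -0.56, 1, 0, 0, -0.344, -0.8, 0.05, -0.56, 1]
}}

```text
time: 18.5
ee_pos: [0.4561, 0.1112, 0.1599]
orientation: [[0.006, 1.0, 0.001], [1.0, -0.006, 0.005], [0.005, 0.001, -1.0]]
ft_force: [0.3, 0.9, -0.1]
width: 0.0308
gripper_force: 26.5
```

```bash
python3 - <<'E'
from h import *
s=log()
R=np.array([[0,1.,0],[1,0,0],[0,0,-1]]);delta(R,[.425,.053,.078])
shot('wrist','w3.png')
E
```

```text
t 18.5 pos [0.4561 0.1112 0.1599] w 0.0308 gf 26.5 F [ 0.3  0.9 -0.1]
q [-0.3, -4.5, 119.4, 0.3, 65.0, -0.1] R [[0.006, 1.0, 0.001], [1.0, -0.006, 0.005], [0.005, 0.001, -1.0]]
turn [ 0.001 -0.003 -0.004] shift [-0.294 -0.154  0.408] rows>= 2.1
```

View pics/w3.png

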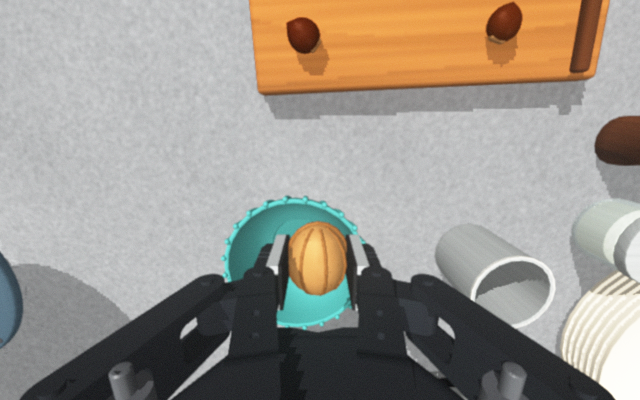

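The walnut is held squarely at (318,258) over the bowl.

Request:
{"fn": "move_arm", "kwargs": {
  "steps": [0, 0, 0, -0.15, -0.08, 0.1, 1, 0, 0, 0, -0.29, -0.154, 0.25, 1, 0, 0, 0, -0.29, -0.154, 0.41, 1, 0, 0, 0, -0.29, -0.154, 0.41, 1, 0, 0, 0, -0.29, -0.154, 0.41, 0.2, 0, 0, 0, -0.29, -0.154, 0.41, -0.3, 0, 0, 0, -0.29, -0.154, 0.41, -0.3]
}}

```text
time: 19.25
ee_pos: [0.4268, 0.0548, 0.0787]
orientation: [[0.001, 1.0, 0.003], [1.0, -0.001, 0.004], [0.004, 0.003, -1.0]]
ft_force: [0.4, 0.0, 0.3]
width: 0.0554
gripper_force: 0.0
```

Request:
{"fn": "move_arm", "kwargs": {
  "steps": [0, 0, 0, 0, 0, -0.2, -0.3, 0, 0, 0, 0.1, 0, -0.41, -0.3, 0, 0, 0, 0.32, 0.1, -0.41, -0.3, 0, 0, 0, 0.55, 0.2, -0.41, -0.3, 0, 0, 0, 0.78, 0.3, -0.41, -0.3, 0, 0, 0, 1, 0.4, -0.41, -0.3, 0, 0, 0, 1, 0.47, -0.41, -0.3]
}}

```text
time: 19.95
ee_pos: [0.5207, 0.259, 0.1616]
orientation: [[-0.004, 1.0, 0.003], [1.0, 0.004, 0.007], [0.007, 0.003, -1.0]]
ft_force: [-0.2, -0.3, 1.0]
width: 0.0554
gripper_force: 0.0
```

Request:
{"fn": "move_arm", "kwargs": {
  "steps": [0, 0, 0.06, 0.2, 0, 0, -0.3, 0, 0, 0.11, 0.43, 0, 0, -0.3, 0, 0, 0.11, 0.43, 0, 0.1, -0.3, 0, 0, 0.11, 0.43, 0, 0.1, -0.3]
}}

```text
time: 20.35
ee_pos: [0.5183, 0.3409, 0.1388]
orientation: [[0.172, 0.985, -0.003], [0.985, -0.172, 0.003], [0.003, -0.004, -1.0]]
ft_force: [-0.2, -0.6, -0.7]
width: 0.0556
gripper_force: 0.0
```

```bash
python3 - <<'E'
from h import *
s=log();shot('wrist');nuts()
R=np.array(s['orientation']);delta(R,[.5197,.339,.048])
E
```

```text
t 20.35 pos [0.5183 0.3409 0.1388] w 0.0556 gf 0.0 F [-0.2 -0.6 -0.7]
q [22.8, 17.3, 98.1, 0.3, 64.7, 32.5] R [[0.172, 0.985, -0.003], [0.985, -0.172, 0.003], [0.003, -0.004, -1.0]]
chestnut0 0.96 px [264 309] xy [0.4492 0.2454] size [32. 20.] long-axis 64
chestnut0 0.79 px [424 185] xy [0.6119 0.341 ] size [29. 26.] long-axis 71
chestnut0 0.63 px [429 271] xy [0.609  0.2575] size [33. 20.] long-axis 118
walnut0 0.92 px [315 205] xy [0.5188 0.3391] size [43. 34.] long-axis 80
walnut0 0.71 px [227 216] xy [0.4407 0.3436] size [43. 36.] long-axis 129
walnut0 0.63 px [105 155] xy [0.356  0.4121] size [41. 32.] long-axis 24
turn [ 0.002 -0.001 -0.002] shift [-0.006 -0.001  0.466] rows>= 1.9
```

Request:
{"fn": "move_arm", "kwargs": {
  "steps": [0, 0, 0, 0, 0, 0.22, -0.3, 0, 0, 0, 0, 0, 0.4, -0.3, 0, 0, 0, 0, 0, 0.455, -0.3, 0, 0, 0, 0, 0, 0.455, 0.6, 0, 0, 0, 0, 0, 0.455, 1, 0, 0, 0, 0, 0, 0.455, 1, 0, 0, 0, 0, 0, 0.455, 1]
}}

```text
time: 21.2
ee_pos: [0.521, 0.3408, 0.0513]
orientation: [[0.174, 0.985, 0.003], [0.985, -0.174, 0.006], [0.006, 0.002, -1.0]]
ft_force: [-0.2, 0.0, -0.2]
width: 0.0306
gripper_force: 26.7
```

Request:
{"fn": "move_arm", "kwargs": {
  "steps": [0, 0, 0, 0, 0, -0.15, 1, 0, 0, 0, 0, 0, -0.35, 1, 0, 0, -0.06, 0, 0, -0.55, 1, 0, 0, -0.11, 0, 0, -0.56, 1]
}}

```text
time: 21.6
ee_pos: [0.5236, 0.3416, 0.1696]
orientation: [[-0.001, 1.0, 0.012], [1.0, 0.001, 0.01], [0.01, 0.012, -1.0]]
ft_force: [2.1, 0.5, 0.3]
width: 0.0306
gripper_force: 26.7
```

Request:
{"fn": "move_arm", "kwargs": {
  "steps": [0, 0, 0, -0.22, -0.07, 0, 1, 0, 0, 0, -0.44, -0.15, 0, 1, 0, 0, 0, -0.66, -0.22, 0, 1, 0, 0, 0, -0.88, -0.3, 0, 1, 0, 0, 0, -1, -0.36, 0, 1]
}}

```text
time: 22.1
ee_pos: [0.4466, 0.1378, 0.161]
orientation: [[0.004, 1.0, 0.001], [1.0, -0.004, 0.004], [0.004, 0.001, -1.0]]
ft_force: [0.1, 0.1, 0.3]
width: 0.0309
gripper_force: 26.7
```

Request:
{"fn": "move_arm", "kwargs": {
  "steps": [0, 0, 0, -0.22, 0, 0, 1, 0, 0, 0, -0.435, 0, 0.1, 1, 0, 0, 0, -0.435, 0, 0.28, 1, 0, 0, 0, -0.435, 0, 0.4, 1, 0, 0, 0, -0.435, 0, 0.4, 1, 0, 0, 0, -0.435, 0, 0.4, 0.2, 0, 0, 0, -0.435, 0, 0.4, -0.3, 0, 0, 0, -0.435, 0, 0.4, -0.3]
}}

```text
time: 22.9
ee_pos: [0.4484, 0.0535, 0.0816]
orientation: [[0.001, 1.0, 0.003], [1.0, -0.001, 0.004], [0.004, 0.003, -1.0]]
ft_force: [-0.5, 0.5, -1.0]
width: 0.0555
gripper_force: 0.0
```

```bash
python3 - <<'E'
from h import *
s=log()
B=np.array([[0,1.,0],[1,0,0],[0,0,-1]])
delta(B,[.4407,.3436,.14])
E
```

```text
t 22.9 pos [0.4484 0.0535 0.0816] w 0.0555 gf 0.0 F [-0.5  0.5 -1. ]
q [-7.8, 1.0, 123.8, 0.3, 55.0, -7.9] R [[0.001, 1.0, 0.003], [1.0, -0.001, 0.004], [0.004, 0.003, -1.0]]
turn [ 0.002 -0.003 -0.001] shift [ 1.452 -0.04  -0.286] rows>= 5.9
```

Request:
{"fn": "move_arm", "kwargs": {
  "steps": [0, 0, 0, 0, 0, -0.2, -0.3, 0, 0, 0, 0.1, 0, -0.39, -0.3, 0, 0, -0.08, 0.32, -0.02, -0.39, -0.3, 0, 0, -0.16, 0.55, -0.04, -0.39, -0.3, 0, 0, -0.24, 0.78, -0.04, -0.39, -0.3, 0, 0, -0.32, 1, -0.04, -0.39, -0.3]
}}

```text
time: 23.5
ee_pos: [0.4397, 0.2554, 0.1604]
orientation: [[-0.485, 0.874, 0.003], [0.874, 0.485, 0.006], [0.004, 0.005, -1.0]]
ft_force: [1.6, -0.2, -0.3]
width: 0.0556
gripper_force: 0.0
```

```bash
python3 - <<'E'
from h import *
s=log()
B=np.array([[0,1.,0],[1,0,0],[0,0,-1]])@Ro.from_euler('z',-38,degrees=True).as_matrix()
delta(B,[.4407,.3436,.14])
E
```

```text
t 23.5 pos [0.4397 0.2554 0.1604] w 0.0556 gf 0.0 F [ 1.6 -0.2 -0.3]
q [17.2, 1.0, 114.0, 0.3, 64.7, -11.9] R [[-0.485, 0.874, 0.003], [0.874, 0.485, 0.006], [0.004, 0.005, -1.0]]
turn [ 0.003 -0.002 -0.1  ] shift [0.383 0.218 0.105] rows>= 1.8
```

Request:
{"fn": "move_arm", "kwargs": {
  "steps": [0, 0, -0.05, 0.19, 0.11, 0.05, -0.3, 0, 0, -0.1, 0.383, 0.218, 0.1, -0.3, 0, 0, -0.1, 0.383, 0.218, 0.1, -0.3, 0, 0, -0.1, 0.383, 0.218, 0.1, -0.3]
}}

```text
time: 23.9
ee_pos: [0.4409, 0.3421, 0.1397]
orientation: [[-0.613, 0.79, 0.0], [0.79, 0.613, 0.005], [0.004, 0.003, -1.0]]
ft_force: [-0.3, -0.5, -0.1]
width: 0.0556
gripper_force: 0.0
```

```bash
python3 - <<'E'
from h import *
s=log();shot('wrist');nuts()
R=np.array(s['orientation']);delta(R,[.4407,.3436,.05])
B=np.array([[0,1.,0],[1,0,0],[0,0,-1]])
delta(B,[.437,.145,.16],x0=np.array([.4407,.3436,.05]))
E
```

```text
t 23.9 pos [0.4409 0.3421 0.1397] w 0.0556 gf 0.0 F [-0.3 -0.5 -0.1]
q [26.1, 9.3, 107.5, 0.3, 63.0, -11.8] R [[-0.613, 0.79, 0.0], [0.79, 0.613, 0.005], [0.004, 0.003, -1.0]]
chestnut0 0.73 px [269 286] xy [0.4524 0.2491] size [28. 10.] long-axis 113
walnut0 0.93 px [272  60] xy [0.3455 0.4103] size [39. 32.] long-axis 37
walnut0 0.84 px [316 206] xy [0.4399 0.3435] size [42. 34.] long-axis 128
walnut0 0.44 px [164 396] xy [0.4398 0.074 ] size [21. 15.] long-axis 45
turn [ 0.     0.    -0.002] shift [0.013 0.005 0.45 ] rows>= 1.8
turn [ 0.001 -0.003  0.418] shift [-0.774 -0.618 -0.555] rows>= 4.5
```

Request:
{"fn": "move_arm", "kwargs": {
  "steps": [0, 0, 0, 0.006, 0, 0.22, -0.3, 0, 0, 0, 0.01, 0, 0.4, -0.3, 0, 0, 0, 0.01, 0, 0.45, -0.3, 0, 0, 0, 0.01, 0, 0.45, 0.6, 0, 0, 0, 0.01, 0, 0.45, 1, 0, 0, 0, 0.01, 0, 0.45, 1, 0, 0, 0, 0.01, 0, 0.45, 1]
}}

```text
time: 24.75
ee_pos: [0.441, 0.3437, 0.0511]
orientation: [[-0.611, 0.792, 0.003], [0.792, 0.611, 0.006], [0.003, 0.006, -1.0]]
ft_force: [-0.1, -1.2, 0.1]
width: 0.0305
gripper_force: 26.1
```

Request:
{"fn": "move_arm", "kwargs": {
  "steps": [0, 0, 0, 0, 0, -0.15, 1, 0, 0, 0, 0, 0, -0.35, 1, 0, 0, 0.08, -0.1, -0.08, -0.5, 1, 0, 0, 0.16, -0.26, -0.2, -0.555, 1, 0, 0, 0.25, -0.42, -0.34, -0.555, 1, 0, 0, 0.34, -0.6, -0.48, -0.555, 1, 0, 0, 0.42, -0.774, -0.618, -0.555, 1, 0, 0, 0.42, -0.774, -0.618, -0.555, 1]
}}

```text
time: 25.55
ee_pos: [0.4371, 0.1411, 0.1603]
orientation: [[0.01, 1.0, 0.002], [1.0, -0.01, 0.004], [0.004, 0.002, -1.0]]
ft_force: [-0.7, 1.0, -0.8]
width: 0.0305
gripper_force: 26.1
```

```bash
python3 - <<'E'
from h import *
s=log()
shot('wrist','w4.png')
for d in masks_of('wrist','walnut0'): print(round(d['confidence'],2),d['xy'],ray('wrist',d['xy'],.022))
E
```

```text
t 25.55 pos [0.4371 0.1411 0.1603] w 0.0305 gf 26.1 F [-0.7  1.  -0.8]
q [3.6, -6.0, 120.8, 0.2, 65.1, 4.0] R [[0.01, 1.0, 0.002], [1.0, -0.01, 0.004], [0.004, 0.002, -1.0]]
0.95 [316.0, 254.9] [0.43530143 0.0802652  0.022     ]
0.75 [336.5, 286.8] [0.45695073 0.04254653 0.022     ]
0.66 [296.0, 284.2] [0.41383412 0.04596901 0.022     ]
```

View pics/w4.png

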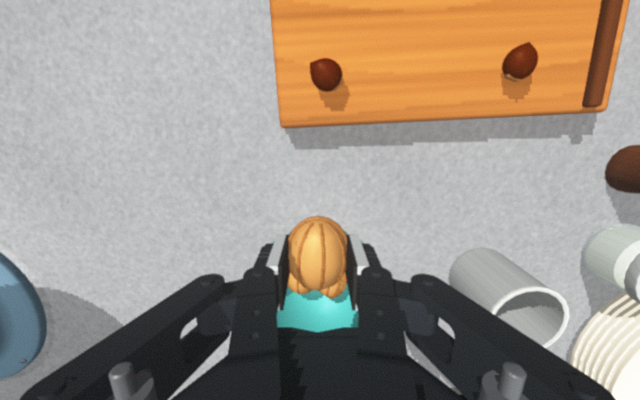

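The third walnut is gripped at (316,255), and the other two lie in the bowl behind it. I'll drop this one toward +y.

Request:
{"fn": "move_arm", "kwargs": {
  "steps": [0, 0, 0, -0.2, 0, 0, 1, 0, 0, 0, -0.365, 0, 0.15, 1, 0, 0, 0, -0.365, 0, 0.35, 1, 0, 0, 0, -0.365, 0, 0.35, 1, 0, 0, 0, -0.365, 0, 0.35, 0.3, 0, 0, 0, -0.365, 0, 0.35, -0.1, 0, 0, 0, -0.365, 0, 0.35, -0.1]
}}

```text
time: 26.35
ee_pos: [0.438, 0.0726, 0.0911]
orientation: [[0.0, 1.0, 0.004], [1.0, -0.0, 0.004], [0.004, 0.004, -1.0]]
ft_force: [0.5, -0.8, -0.2]
width: 0.0468
gripper_force: 0.0
```

Request:
{"fn": "move_arm", "kwargs": {
  "steps": [0, 0, 0, 0, 0, -0.2, -0.1, 0, 0, 0, 0, 0, -0.4, -0.1, 0, 0, 0, 0.2, 0, -0.55, -0.1, 0, 0, 0, 0.4, 0, -0.6, -0.1, 0, 0, 0, 0.6, 0, -0.6, -0.1, 0, 0, 0, 0.8, 0.04, -0.6, -0.1, 0, 0, 0, 0.88, 0.04, -0.6, -0.1, 0, 0, 0, 0.88, 0.04, -0.6, -0.1]
}}

```text
time: 27.15
ee_pos: [0.445, 0.2497, 0.2114]
orientation: [[-0.002, 1.0, 0.002], [1.0, 0.002, 0.006], [0.006, 0.002, -1.0]]
ft_force: [0.6, 0.0, 0.7]
width: 0.0468
gripper_force: 0.0
```

```bash
python3 - <<'E'
from h import *
s=log();shot('wrist','w5.png');nuts()
print(find('wrist','bowl',.05),find('wrist','cup',.05))
shot('top');print(find('top','bowl',.05));nuts('top')
E
```

```text
t 27.15 pos [0.445  0.2497 0.2114] w 0.0468 gf 0.0 F [0.6 0.  0.7]
q [16.4, -2.6, 111.8, 0.3, 70.6, 16.2] R [[-0.002, 1.0, 0.002], [1.0, 0.002, 0.006], [0.006, 0.002, -1.0]]
chestnut0 0.74 px [464 178] xy [0.606  0.2545] size [29. 27.] long-axis 107
chestnut0 0.67 px [477  98] xy [0.6105 0.3398] size [31. 27.] long-axis 45
chestnut0 0.65 px [318 188] xy [0.4452 0.2464] size [30. 26.] long-axis 132
walnut0 0.85 px [214  24] xy [0.347  0.4051] size [40. 33.] long-axis 36
walnut0 0.81 px [312 319] xy [0.4376 0.0783] size [45. 34.] long-axis 97
walnut0 0.54 px [294 321] xy [0.4154 0.0728] size [25. 22.] long-axis 97
walnut0 0.47 px [328 323] xy [0.458  0.0685] size [24. 17.] long-axis 86
[(0.98, [308, 304], 1682, [265, 292, 358, 328], [0.433, 0.107, 0.05])] [(0.92, [443, 366], 1006, [418, 325, 473, 393], [0.604, 0.014, 0.05])]
[(0.96, [326, 254], 2072, [292, 224, 348, 281], [0.433, 0.043, 0.05]), (0.42, [323, 244], 176, [315, 239, 331, 252], [0.454, 0.05, 0.05])]
chestnut0 0.43 px [238 179] xy [0.6062 0.2571] size [32. 28.] long-axis 136
walnut0 0.69 px [310 251] xy [0.4376 0.0818] size [39. 32.] long-axis 113
walnut0 0.59 px [320 259] xy [0.4188 0.0529] size [44. 33.] long-axis 100
walnut0 0.57 px [319 246] xy [0.4524 0.0501] size [42. 32.] long-axis 66
walnut0 0.3 px [331 172] xy [0.6219 0.0397] size [80. 69.] long-axis 158
```

View pics/w5.png

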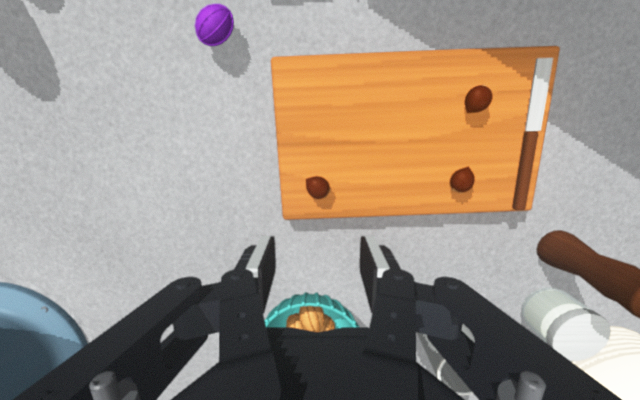

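All three walnuts are in the bowl at (310,320), and chestnuts remain at (317,187), (462,179) and (478,99).

Request:
{"fn": "move_arm", "kwargs": {
  "steps": [0, 0, -0.09, 0, 0, 0.15, -0.1, 0, 0, -0.18, 0, 0, 0.3, -0.1, 0, 0, -0.27, -0.01, 0, 0.45, -0.1, 0, 0, -0.36, -0.01, 0, 0.55, -0.1, 0, 0, -0.45, -0.01, 0, 0.65, -0.1, 0, 0, -0.47, -0.01, 0, 0.75, -0.1, 0, 0, -0.47, -0.01, 0, 0.835, -0.1, 0, 0, -0.47, -0.01, 0, 0.835, -0.1]
}}

```text
time: 28.4
ee_pos: [0.4439, 0.2455, 0.0412]
orientation: [[-0.671, 0.742, -0.004], [0.742, 0.671, 0.004], [0.005, -0.0, -1.0]]
ft_force: [-0.2, 0.6, 0.4]
width: 0.0472
gripper_force: 0.0
```

Request:
{"fn": "move_arm", "kwargs": {
  "steps": [0, 0, 0, 0, 0, 0, 0.4, 0, 0, 0, 0, 0, 0, 1, 0, 0, 0, 0, 0, 0, 1, 0, 0, 0, 0, 0, 0, 1, 0, 0, 0, 0, 0, 0, 1]
}}

```text
time: 28.9
ee_pos: [0.4454, 0.2463, 0.0436]
orientation: [[-0.671, 0.741, 0.001], [0.741, 0.671, 0.005], [0.003, 0.004, -1.0]]
ft_force: [0.3, -0.6, 3.1]
width: 0.0237
gripper_force: 24.7
```

Request:
{"fn": "move_arm", "kwargs": {
  "steps": [0, 0, 0, 0, 0, -0.1, 1, 0, 0, 0, 0, 0, -0.3, 1, 0, 0, 0.08, 0, 0, -0.5, 1, 0, 0, 0.16, 0, 0, -0.7, 1, 0, 0, 0.25, 0, 0, -0.7, 1, 0, 0, 0.34, 0, 0, -0.7, 1, 0, 0, 0.42, 0, 0, -0.7, 1, 0, 0, 0.47, 0, 0, -0.7, 1]
}}

```text
time: 29.7
ee_pos: [0.4446, 0.2455, 0.1828]
orientation: [[0.006, 1.0, -0.001], [1.0, -0.006, 0.005], [0.005, -0.001, -1.0]]
ft_force: [-0.2, -0.2, -0.3]
width: 0.0239
gripper_force: 24.7
```

```bash
python3 - <<'E'
from h import *
s=log()
B=np.array([[0,1.,0],[1,0,0],[0,0,-1]])
delta(B,[.59,-.267,.2])
shot('wrist');nuts()
E
```

```text
t 29.7 pos [0.4446 0.2455 0.1828] w 0.0239 gf 24.7 F [-0.2 -0.2 -0.3]
q [16.0, -0.8, 113.2, 0.3, 67.5, 16.2] R [[0.006, 1.0, -0.001], [1.0, -0.006, 0.005], [0.005, -0.001, -1.0]]
turn [-0.    -0.003 -0.004] shift [-2.557  0.743 -0.099] rows>= 10.7
chestnut0 0.94 px [479 181] xy [0.606  0.2557] size [30. 28.] long-axis 36
chestnut0 0.83 px [495  90] xy [0.6108 0.3409] size [31. 26.] long-axis 40
chestnut0 0.83 px [316 254] xy [0.4427 0.1757] size [63. 51.] long-axis 95
chestnut0 0.26 px [588 335] xy [0.7738 0.0611] size [164.  76.] long-axis 142
walnut0 0.96 px [204  15] xy [0.3468 0.4022] size [39. 27.] long-axis 7
walnut0 0.86 px [312 324] xy [0.4386 0.0877] size [34. 17.] long-axis 173
```

Request:
{"fn": "move_arm", "kwargs": {
  "steps": [0, 0, 0, -0.2, 0.07, 0, 1, 0, 0, 0, -0.42, 0.15, 0, 1, 0, 0, 0, -0.64, 0.23, 0, 1, 0, 0, 0, -0.85, 0.3, 0, 1]
}}

```text
time: 30.25
ee_pos: [0.5049, 0.0737, 0.1821]
orientation: [[0.0, 1.0, 0.0], [1.0, -0.0, 0.005], [0.005, 0.0, -1.0]]
ft_force: [0.4, -0.0, -0.4]
width: 0.0239
gripper_force: 24.7
```

Request:
{"fn": "move_arm", "kwargs": {
  "steps": [0, 0, 0, -0.21, 0.07, 0, 1, 0, 0, 0, -0.42, 0.15, 0, 1, 0, 0, 0, -0.64, 0.23, 0, 1, 0, 0, 0, -0.85, 0.3, 0, 1]
}}

```text
time: 30.65
ee_pos: [0.5645, -0.0968, 0.1811]
orientation: [[0.001, 1.0, -0.0], [1.0, -0.001, 0.005], [0.005, -0.0, -1.0]]
ft_force: [1.0, 0.1, 0.4]
width: 0.0238
gripper_force: 24.7
```

Request:
{"fn": "move_arm", "kwargs": {
  "steps": [0, 0, 0, -0.21, 0.07, 0, 1, 0, 0, 0, -0.42, 0.15, 0, 1, 0, 0, 0, -0.64, 0.2, 0, 1, 0, 0, 0, -0.8, 0.25, 0.1, 1, 0, 0, 0, -0.8, 0.25, 0.25, 1, 0, 0, 0, -0.8, 0.25, 0.42, 1, 0, 0, 0, -0.8, 0.25, 0.42, 0, 0, 0, 0, -0.8, 0.25, 0.42, -0.1]
}}

```text
time: 31.45
ee_pos: [0.6135, -0.2542, 0.0962]
orientation: [[0.001, 1.0, -0.002], [1.0, -0.001, 0.005], [0.005, -0.002, -1.0]]
ft_force: [0.1, 0.0, 0.4]
width: 0.047
gripper_force: 0.0
```

```bash
python3 - <<'E'
from h import *
s=log()
B=np.array([[0,1.,0],[1,0,0],[0,0,-1]])
shot('wrist','w6.png')
E
```

```text
t 31.45 pos [ 0.6135 -0.2542  0.0962] w 0.047 gf 0.0 F [0.1 0.  0.4]
q [-32.3, 25.8, 91.9, 0.2, 62.5, -32.4] R [[0.001, 1.0, -0.002], [1.0, -0.001, 0.005], [0.005, -0.002, -1.0]]
```

View pics/w6.png

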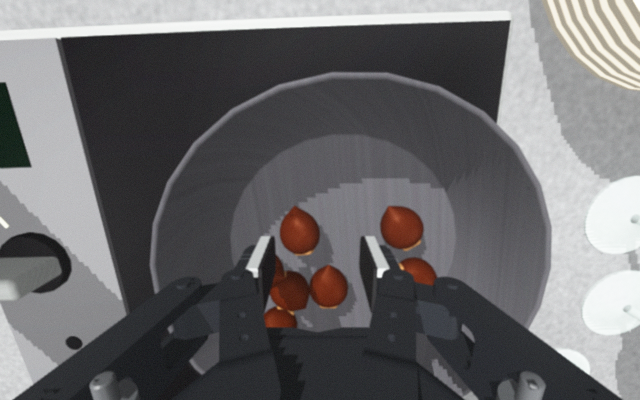

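The pan now holds seven chestnuts, including the one just dropped at (328,286). Next is the second board chestnut.

Request:
{"fn": "move_arm", "kwargs": {
  "steps": [0, 0, 0, 0, 0, -0.24, -0.1, 0, 0, 0, 0, 0, -0.47, -0.1, 0, 0, 0, 0.21, 0, -0.47, -0.1, 0, 0, 0, 0.42, 0, -0.47, -0.1, 0, 0, 0, 0.64, -0.02, -0.47, -0.1, 0, 0, 0, 0.85, -0.04, -0.47, -0.1]
}}

```text
time: 32.1
ee_pos: [0.6071, -0.0833, 0.1947]
orientation: [[0.001, 1.0, 0.005], [1.0, -0.001, 0.003], [0.003, 0.005, -1.0]]
ft_force: [1.6, 0.6, 0.3]
width: 0.047
gripper_force: 0.0
```

Request:
{"fn": "move_arm", "kwargs": {
  "steps": [0, 0, 0, 0.21, 0, 0, -0.1, 0, 0, 0, 0.42, 0, 0, -0.1, 0, 0, 0, 0.64, 0, 0, -0.1, 0, 0, 0, 0.85, 0, 0, -0.1]
}}

```text
time: 32.5
ee_pos: [0.6074, 0.0872, 0.1955]
orientation: [[0.001, 1.0, 0.005], [1.0, -0.001, 0.005], [0.005, 0.005, -1.0]]
ft_force: [0.5, -0.4, -1.1]
width: 0.047
gripper_force: 0.0
```

Request:
{"fn": "move_arm", "kwargs": {
  "steps": [0, 0, 0.08, 0.21, 0, 0, -0.1, 0, 0, 0.16, 0.42, 0, 0, -0.1, 0, 0, 0.25, 0.64, 0, 0, -0.1, 0, 0, 0.33, 0.85, 0, 0.1, -0.1, 0, 0, 0.33, 0.85, 0, 0.3, -0.1, 0, 0, 0.33, 0.85, 0, 0.4, -0.1, 0, 0, 0.33, 0.85, 0, 0.4, -0.1]
}}

```text
time: 33.2
ee_pos: [0.6054, 0.2559, 0.1116]
orientation: [[0.496, 0.868, -0.003], [0.868, -0.496, 0.004], [0.002, -0.005, -1.0]]
ft_force: [0.6, -0.8, 0.7]
width: 0.0472
gripper_force: 0.0
```

```bash
python3 - <<'E'
from h import *
s=log();shot('wrist');nuts()
delta(np.array(s['orientation']),[.6065,.2555,.043])
E
```

```text
t 33.2 pos [0.6054 0.2559 0.1116] w 0.0472 gf 0.0 F [ 0.6 -0.8  0.7]
q [13.0, 23.8, 92.9, 0.3, 63.5, 42.6] R [[0.496, 0.868, -0.003], [0.868, -0.496, 0.004], [0.002, -0.005, -1.0]]
chestnut0 0.88 px [264 110] xy [0.6126 0.3418] size [30. 25.] long-axis 48
chestnut0 0.66 px [321 210] xy [0.609  0.2554] size [30. 25.] long-axis 68
turn [ 0.004 -0.004 -0.001] shift [-0.009 -0.009  0.365] rows>= 1.5
```

Request:
{"fn": "move_arm", "kwargs": {
  "steps": [0, 0, 0, 0, 0.01, 0.15, -0.1, 0, 0, 0, 0, 0.01, 0.28, -0.1, 0, 0, 0, 0, 0.01, 0.345, -0.1, 0, 0, 0, 0, 0.01, 0.345, 0.4, 0, 0, 0, 0, 0.01, 0.345, 1, 0, 0, 0, 0, 0.01, 0.345, 1, 0, 0, 0, 0, 0.01, 0.345, 1, 0, 0, 0, 0, 0.01, 0.345, 1]
}}

```text
time: 34.15
ee_pos: [0.6092, 0.255, 0.0449]
orientation: [[0.497, 0.868, 0.001], [0.868, -0.497, 0.005], [0.005, -0.001, -1.0]]
ft_force: [1.2, 0.0, 2.1]
width: 0.0239
gripper_force: 24.7
```

Request:
{"fn": "move_arm", "kwargs": {
  "steps": [0, 0, 0, 0, 0, -0.1, 1, 0, 0, 0, 0, 0, -0.3, 1, 0, 0, -0.08, 0, 0, -0.5, 1, 0, 0, -0.16, 0, 0, -0.7, 1, 0, 0, -0.24, 0, 0, -0.7, 1, 0, 0, -0.33, 0, 0, -0.7, 1, 0, 0, -0.33, 0, 0, -0.7, 1]
}}

```text
time: 34.85
ee_pos: [0.6087, 0.2542, 0.1845]
orientation: [[0.002, 1.0, 0.001], [1.0, -0.002, 0.005], [0.005, 0.001, -1.0]]
ft_force: [0.0, 0.0, 0.2]
width: 0.024
gripper_force: 24.7
```

```bash
python3 - <<'E'
from h import *
s=log()
B=np.array([[0,1.,0],[1,0,0],[0,0,-1]])
delta(B,[.65,-.25,.18])
shot('wrist');nuts()
E
```

```text
t 34.85 pos [0.6087 0.2542 0.1845] w 0.024 gf 24.7 F [0.  0.  0.2]
q [12.7, 18.9, 90.8, 0.3, 70.2, 12.8] R [[0.002, 1.0, 0.001], [1.0, -0.002, 0.005], [0.005, 0.001, -1.0]]
turn [ 0.    -0.003 -0.002] shift [-2.521  0.213  0.01 ] rows>= 10.1
chestnut0 0.84 px [321 104] xy [0.6115 0.3413] size [29. 25.] long-axis 52
chestnut0 0.8 px [317 254] xy [0.6071 0.1843] size [64. 50.] long-axis 94
walnut0 0.79 px [29 23] xy [0.3596 0.4074] size [44. 36.] long-axis 5
```

Request:
{"fn": "move_arm", "kwargs": {
  "steps": [0, 0, 0, -0.2, 0, 0, 1, 0, 0, 0, -0.42, 0, 0, 1, 0, 0, 0, -0.64, 0, 0, 1, 0, 0, 0, -0.85, 0.05, 0, 1]
}}

```text
time: 35.4
ee_pos: [0.6173, 0.0827, 0.1825]
orientation: [[0.004, 1.0, -0.002], [1.0, -0.004, 0.005], [0.005, -0.002, -1.0]]
ft_force: [1.3, -0.0, -1.0]
width: 0.0241
gripper_force: 24.7
```

Request:
{"fn": "move_arm", "kwargs": {
  "steps": [0, 0, 0, -0.21, 0, 0, 1, 0, 0, 0, -0.42, 0, 0, 1, 0, 0, 0, -0.64, 0, 0, 1, 0, 0, 0, -0.85, 0.05, 0, 1]
}}

```text
time: 35.8
ee_pos: [0.627, -0.0875, 0.1818]
orientation: [[0.005, 1.0, -0.001], [1.0, -0.005, 0.005], [0.005, -0.002, -1.0]]
ft_force: [0.9, 0.5, -0.9]
width: 0.0236
gripper_force: 24.7
```

Request:
{"fn": "move_arm", "kwargs": {
  "steps": [0, 0, 0, -0.21, 0, 0, 1, 0, 0, 0, -0.42, 0, 0, 1, 0, 0, 0, -0.64, 0, 0, 1, 0, 0, 0, -0.8, 0.03, 0.1, 1, 0, 0, 0, -0.8, 0.03, 0.25, 1, 0, 0, 0, -0.8, 0.03, 0.42, 1, 0, 0, 0, -0.8, 0.03, 0.42, 0, 0, 0, 0, -0.8, 0.03, 0.42, -0.1]
}}

```text
time: 36.6
ee_pos: [0.6332, -0.2453, 0.0971]
orientation: [[0.003, 1.0, -0.002], [1.0, -0.003, 0.005], [0.005, -0.002, -1.0]]
ft_force: [0.4, 1.0, 0.5]
width: 0.0467
gripper_force: 0.0
```

Request:
{"fn": "move_arm", "kwargs": {
  "steps": [0, 0, 0, 0, 0, -0.24, -0.1, 0, 0, 0, 0, 0, -0.47, -0.1, 0, 0, 0, 0.21, 0, -0.47, -0.1, 0, 0, 0, 0.42, 0, -0.47, -0.1, 0, 0, 0, 0.64, -0.02, -0.47, -0.1, 0, 0, 0, 0.85, -0.04, -0.47, -0.1]
}}

```text
time: 37.2
ee_pos: [0.6268, -0.0743, 0.1958]
orientation: [[0.003, 1.0, 0.005], [1.0, -0.003, 0.003], [0.003, 0.005, -1.0]]
ft_force: [0.8, -0.4, -0.8]
width: 0.0474
gripper_force: 0.0
```

```bash
python3 - <<'E'
from h import *
s=log()
B=np.array([[0,1.,0],[1,0,0],[0,0,-1]])
delta(B,[.612,.3415,.19])
shot('top');nuts('top')
E
```

```text
t 37.2 pos [ 0.6268 -0.0743  0.1958] w 0.0474 gf 0.0 F [ 0.8 -0.4 -0.8]
q [-17.1, 14.6, 94.8, 0.3, 70.4, -17.1] R [[0.003, 1.0, 0.005], [1.0, -0.003, 0.003], [0.003, 0.005, -1.0]]
turn [ 0.003 -0.002 -0.002] shift [ 2.079 -0.08   0.035] rows>= 8.3
chestnut0 0.68 px [453 171] xy [ 0.6341 -0.252 ] size [31. 26.] long-axis 138
chestnut0 0.58 px [200 176] xy [0.6109 0.3422] size [29. 26.] long-axis 55
walnut0 0.73 px [310 254] xy [0.4377 0.0816] size [38. 33.] long-axis 93
walnut0 0.62 px [321 246] xy [0.4523 0.0492] size [42. 30.] long-axis 59
walnut0 0.56 px [167 291] xy [0.3418 0.408 ] size [44. 36.] long-axis 44
walnut0 0.44 px [319 259] xy [0.4179 0.0545] size [41. 33.] long-axis 99
```

Request:
{"fn": "move_arm", "kwargs": {
  "steps": [0, 0, 0, 0.21, 0, 0, -0.1, 0, 0, 0, 0.42, -0.02, 0, -0.1, 0, 0, 0, 0.64, -0.04, 0, -0.1, 0, 0, 0, 0.85, -0.06, 0, -0.1, 0, 0, 0, 1, -0.08, 0, -0.1]
}}

```text
time: 37.85
ee_pos: [0.6113, 0.1255, 0.1955]
orientation: [[0.002, 1.0, 0.003], [1.0, -0.002, 0.005], [0.005, 0.003, -1.0]]
ft_force: [0.6, 0.8, 0.3]
width: 0.0467
gripper_force: 0.0
```

Request:
{"fn": "move_arm", "kwargs": {
  "steps": [0, 0, 0.09, 0.21, 0, 0, -0.1, 0, 0, 0.18, 0.42, 0, 0, -0.1, 0, 0, 0.27, 0.64, 0, 0, -0.1, 0, 0, 0.36, 0.85, 0, 0.1, -0.1, 0, 0, 0.44, 1, 0, 0.25, -0.1, 0, 0, 0.44, 1, 0, 0.4, -0.1, 0, 0, 0.44, 1, 0, 0.4, -0.1]
}}

```text
time: 38.55
ee_pos: [0.6089, 0.3238, 0.1105]
orientation: [[0.639, 0.769, -0.007], [0.769, -0.639, 0.002], [-0.003, -0.007, -1.0]]
ft_force: [0.1, -0.7, -0.2]
width: 0.0469
gripper_force: 0.0
```

```bash
python3 - <<'E'
from h import *
s=log();shot('wrist');nuts()
delta(np.array(s['orientation']),[.612,.3415,.043])
E
```

```text
t 38.55 pos [0.6089 0.3238 0.1105] w 0.0469 gf 0.0 F [ 0.1 -0.7 -0.2]
q [18.5, 27.7, 87.5, 0.3, 65.1, 58.1] R [[0.639, 0.769, -0.007], [0.769, -0.639, 0.002], [-0.003, -0.007, -1.0]]
chestnut0 0.85 px [306 193] xy [0.6134 0.3415] size [30. 25.] long-axis 56
walnut0 0.85 px [ 37 312] xy [0.3693 0.4102] size [54. 34.] long-axis 3
turn [ 0.003 -0.006 -0.001] shift [ 0.063 -0.058  0.369] rows>= 1.5
```

Request:
{"fn": "move_arm", "kwargs": {
  "steps": [0, 0, 0, 0.063, -0.055, 0, -0.1, 0, 0, 0, 0.063, -0.055, 0.15, -0.1, 0, 0, 0, 0.063, -0.055, 0.28, -0.1, 0, 0, 0, 0.063, -0.055, 0.345, -0.1, 0, 0, 0, 0.063, -0.055, 0.345, 0.4, 0, 0, 0, 0.063, -0.055, 0.345, 1, 0, 0, 0, 0.063, -0.055, 0.345, 1, 0, 0, 0, 0.063, -0.055, 0.345, 1]
}}

```text
time: 39.5
ee_pos: [0.6114, 0.3419, 0.047]
orientation: [[0.639, 0.769, 0.002], [0.769, -0.639, 0.006], [0.006, -0.002, -1.0]]
ft_force: [-0.2, -0.0, 0.5]
width: 0.0238
gripper_force: 24.5
```

Request:
{"fn": "move_arm", "kwargs": {
  "steps": [0, 0, 0, 0, 0, 0, 1, 0, 0, 0, 0, 0, -0.1, 1, 0, 0, -0.08, 0, 0, -0.3, 1, 0, 0, -0.16, 0, 0, -0.5, 1, 0, 0, -0.25, 0, 0, -0.7, 1, 0, 0, -0.34, 0, 0, -0.7, 1, 0, 0, -0.42, 0, 0, -0.7, 1, 0, 0, -0.44, 0, 0, -0.7, 1]
}}

```text
time: 40.3
ee_pos: [0.6108, 0.341, 0.1879]
orientation: [[-0.001, 1.0, 0.002], [1.0, 0.001, 0.006], [0.006, 0.002, -1.0]]
ft_force: [0.6, -0.9, -0.6]
width: 0.0241
gripper_force: 24.6
```

```bash
python3 - <<'E'
from h import *
s=log()
B=np.array([[0,1.,0],[1,0,0],[0,0,-1]])
delta(B,[.61,-.25,.18])
shot('wrist');nuts()
E
```

```text
t 40.3 pos [0.6108 0.341  0.1879] w 0.0241 gf 24.6 F [ 0.6 -0.9 -0.6]
q [19.8, 23.7, 84.3, 0.3, 71.9, 19.7] R [[-0.001, 1.0, 0.002], [1.0, 0.001, 0.006], [0.006, 0.002, -1.0]]
turn [ 0.001 -0.004  0.   ] shift [-2.955 -0.006  0.022] rows>= 11.8
chestnut0 0.61 px [320 255] xy [0.6114 0.271 ] size [63. 52.] long-axis 95
walnut0 0.89 px [ 51 119] xy [0.3593 0.4128] size [44. 34.] long-axis 18
```

Request:
{"fn": "move_arm", "kwargs": {
  "steps": [0, 0, 0, -0.2, 0, 0, 1, 0, 0, 0, -0.42, 0, 0, 1, 0, 0, 0, -0.64, 0, 0, 1, 0, 0, 0, -0.85, 0, 0, 1, 0, 0, 0, -1, 0, 0, 1]
}}

```text
time: 40.95
ee_pos: [0.6099, 0.1385, 0.1851]
orientation: [[0.004, 1.0, 0.0], [1.0, -0.004, 0.004], [0.004, 0.0, -1.0]]
ft_force: [0.7, 0.3, 0.6]
width: 0.0239
gripper_force: 24.6
```

Request:
{"fn": "move_arm", "kwargs": {
  "steps": [0, 0, 0, -0.2, 0, 0, 1, 0, 0, 0, -0.42, 0, 0, 1, 0, 0, 0, -0.64, 0, 0, 1, 0, 0, 0, -0.85, 0, 0, 1, 0, 0, 0, -1, 0, 0, 1]
}}

```text
time: 41.45
ee_pos: [0.6094, -0.0617, 0.1842]
orientation: [[0.005, 1.0, 0.001], [1.0, -0.005, 0.004], [0.004, 0.001, -1.0]]
ft_force: [0.2, 0.5, -0.9]
width: 0.0239
gripper_force: 24.6
```

Request:
{"fn": "move_arm", "kwargs": {
  "steps": [0, 0, 0, -0.25, 0, 0, 1, 0, 0, 0, -0.5, 0, 0, 1, 0, 0, 0, -0.75, 0, 0, 1, 0, 0, 0, -0.93, 0, 0.1, 1, 0, 0, 0, -0.93, 0, 0.25, 1, 0, 0, 0, -0.93, 0, 0.42, 1, 0, 0, 0, -0.93, 0, 0.42, 0, 0, 0, 0, -0.93, 0, 0.42, -0.1]
}}

```text
time: 42.25
ee_pos: [0.6091, -0.2446, 0.0989]
orientation: [[0.002, 1.0, -0.001], [1.0, -0.002, 0.005], [0.005, -0.001, -1.0]]
ft_force: [-0.6, -0.4, 0.0]
width: 0.0469
gripper_force: 0.0
```

Request:
{"fn": "move_arm", "kwargs": {
  "steps": [0, 0, 0, 0, 0, -0.2, -0.1, 0, 0, 0, 0, 0, -0.45, -0.1, 0, 0, 0, 0, -0.2, -0.6, -0.1, 0, 0, 0, 0, -0.4, -0.7, -0.1, 0, 0, 0, 0, -0.6, -0.8, -0.1, 0, 0, 0, -0.05, -0.8, -0.8, -0.1, 0, 0, 0, -0.1, -0.95, -0.8, -0.1, 0, 0, 0, -0.1, -0.95, -0.8, -0.1]
}}

```text
time: 43.05
ee_pos: [0.4176, -0.2661, 0.2618]
orientation: [[0.005, 1.0, 0.003], [1.0, -0.005, 0.0], [0.0, 0.003, -1.0]]
ft_force: [0.9, 0.1, -1.2]
width: 0.0469
gripper_force: 0.0
```

```bash
python3 - <<'E'
from h import *
s=log()
a=shot('wrist');b=shot('top')
print('dial wrist',find('wrist','dial_grip',.076))
cv2.imwrite('pics/p7.png',np.vstack([a,cv2.resize(b[90:300,150:550],(640,336))])[:,:,::-1][:736:,:][:,:,:] if 0 else cv2.resize(np.vstack([a,cv2.resize(b[90:300,150:550],(640,336))]),(520,598))[:,:,::-1])
E
```

```text
t 43.05 pos [ 0.4176 -0.2661  0.2618] w 0.0469 gf 0.0 F [ 0.9  0.1 -1.2]
q [-45.7, -7.8, 111.1, 0.1, 76.6, -45.5] R [[0.005, 1.0, 0.003], [1.0, -0.005, 0.0], [0.0, 0.003, -1.0]]
dial wrist [(0.64, [317, 187], 989, [303, 170, 338, 204], [0.42, -0.269, 0.076])]
```

View pics/p7.png

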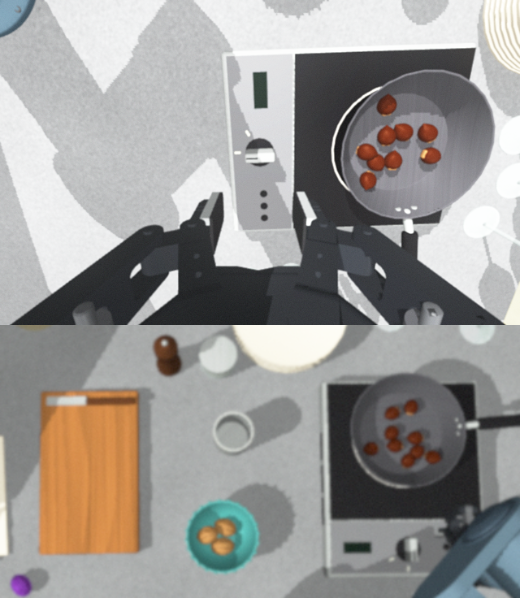

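Nine chestnuts are in the pan, the board is empty, three walnuts sit in the bowl, and the cup stands upright. The knob is at (320,187) full-scale with its bar along x, so I'll turn to grip across it.

Request:
{"fn": "move_arm", "kwargs": {
  "steps": [0, 0, 0.09, 0, 0, 0, -0.1, 0, 0, 0.18, 0, 0, 0, -0.1, 0, 0, 0.27, 0, 0, 0, -0.1, 0, 0, 0.36, 0, 0, 0.1, -0.1, 0, 0, 0.45, -0.02, 0, 0.2, -0.1, 0, 0, 0.54, -0.027, 0, 0.3, -0.1, 0, 0, 0.63, -0.027, 0.007, 0.45, -0.1, 0, 0, 0.72, -0.027, 0.007, 0.45, -0.1]
}}

```text
time: 44.0
ee_pos: [0.4199, -0.2679, 0.1647]
orientation: [[0.908, 0.42, -0.005], [0.42, -0.908, 0.01], [-0.0, -0.011, -1.0]]
ft_force: [-0.1, 0.1, -1.0]
width: 0.0469
gripper_force: 0.0
```

Request:
{"fn": "move_arm", "kwargs": {
  "steps": [0, 0, 0.09, 0, 0, 0, -0.1, 0, 0, 0.18, 0, 0, 0, -0.1, 0, 0, 0.27, 0, 0, 0, -0.1, 0, 0, 0.28, 0, 0, 0, -0.1, 0, 0, 0.28, 0, 0, 0, -0.1]
}}

```text
time: 44.5
ee_pos: [0.4213, -0.2699, 0.1688]
orientation: [[1.0, 0.001, 0.0], [0.001, -1.0, 0.004], [0.0, -0.004, -1.0]]
ft_force: [1.1, -1.4, 0.4]
width: 0.0471
gripper_force: 0.0
```

```bash
python3 - <<'E'
from h import *
s=log()
a=shot('wrist')
f=find('wrist','dial_grip',.076);print(f)
print('tcp proj',proj('wrist',[s['ee_pos'],[*np.array(s['ee_pos'])[:2],.076]]))
c=a[130:290,200:440].copy()
cv2.imwrite('pics/k.png',cv2.resize(c,(720,480),interpolation=cv2.INTER_CUBIC)[:,:,::-1])
E
```

```text
t 44.5 pos [ 0.4213 -0.2699  0.1688] w 0.0471 gf 0.0 F [ 1.1 -1.4  0.4]
q [-45.7, -0.6, 114.7, 0.2, 66.1, 44.1] R [[1.0, 0.001, 0.0], [0.001, -1.0, 0.004], [0.0, -0.004, -1.0]]
[(0.92, [324, 202], 1949, [302, 177, 349, 235], [0.427, -0.275, 0.076])]
tcp proj [[316.23679015 268.63764291]
 [317.08877363 208.77238346]]
```

View pics/k.png

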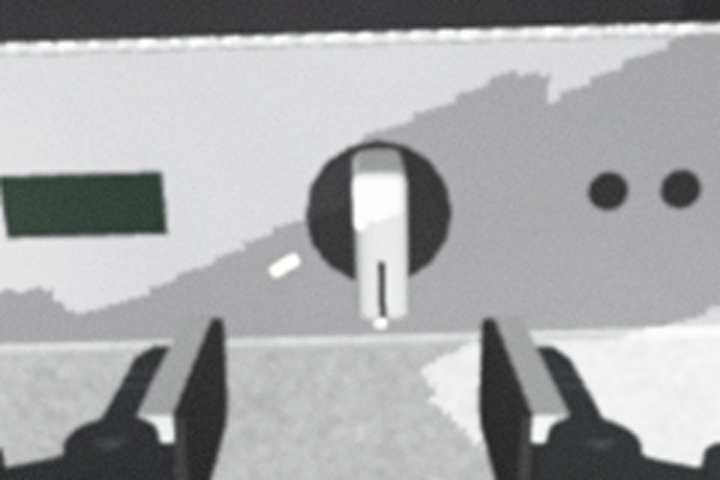

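The knob disc is centred at crop (379,211), with its pointer at the bottom and the "on" tick to the left, which confirms clockwise. The bar lies along x.

```bash
python3 - <<'E'
from h import *
s=S()
c=ray('wrist',[326.3,200.3],.053);print(c, ray('wrist',[200+380.5/3,130+240/3],.083))
T=np.array([[1.,0,0],[0,-1,0],[0,0,-1]])
delta(T,[c[0],c[1],.088])
for a in (0,40,75):
    q,e=ik(T@Ro.from_euler('z',a,degrees=True).as_matrix(),np.array([c[0],c[1],.088]),s['qpos']);print(q.round(0),e)
E
```

```text
t 44.6 pos [ 0.4209 -0.2699  0.1686] w 0.0469 gf 0.0 F [-0.2 -0.3 -0.1]
[ 0.42163083 -0.27795104  0.053     ] [ 0.42261014 -0.27753528  0.083     ]
turn [-0.003  0.     0.   ] shift [0.004 0.042 0.403] rows>= 1.6
[-46.   7. 116.  -0.  57.  44.] 7.531805593294393e-13
[-46.   7. 116.  -0.  57.  84.] 7.9772207524256e-12
[-46.   7. 116.   0.  57. 119.] 9.11882674523547e-11
```

Request:
{"fn": "move_arm", "kwargs": {
  "steps": [0, 0, 0, 0.005, 0.04, 0.1, -0.1, 0, 0, 0, 0.005, 0.04, 0.25, -0.1, 0, 0, 0, 0.005, 0.04, 0.35, -0.1, 0, 0, 0, 0.005, 0.04, 0.41, -0.1, 0, 0, 0, 0.005, 0.04, 0.41, -0.1, 0, 0, 0, 0.005, 0.04, 0.41, -0.1],
  "grip_force": 30
}}

```text
time: 45.2
ee_pos: [0.4218, -0.2781, 0.0871]
orientation: [[1.0, -0.002, 0.0], [-0.002, -1.0, 0.004], [0.0, -0.004, -1.0]]
ft_force: [-0.2, -0.1, 0.4]
width: 0.0471
gripper_force: 0.0
```

Request:
{"fn": "move_arm", "kwargs": {
  "steps": [0, 0, 0, 0, 0, 0, 0.3, 0, 0, 0, 0, 0, 0, 0.6, 0, 0, 0, 0, 0, 0, 1, 0, 0, 0, 0, 0, 0, 1, 0, 0, 0, 0, 0, 0, 1, 0, 0, 0, 0, 0, 0, 1]
}}

```text
time: 45.8
ee_pos: [0.4221, -0.2773, 0.0876]
orientation: [[1.0, -0.002, 0.001], [-0.002, -1.0, 0.005], [0.001, -0.005, -1.0]]
ft_force: [0.2, 4.3, 5.1]
width: 0.013
gripper_force: 32.5
```

```bash
python3 - <<'E'
from h import *
log()
E
```

```text
t 45.8 pos [ 0.4221 -0.2773  0.0876] w 0.013 gf 32.5 F [0.2 4.3 5.1]
q [-46.3, 7.6, 116.0, 0.3, 56.6, 43.7] R [[1.0, -0.002, 0.001], [-0.002, -1.0, 0.005], [0.001, -0.005, -1.0]]
```

Request:
{"fn": "move_arm", "kwargs": {
  "steps": [0, 0, 0.09, 0, 0, 0, 1, 0, 0, 0.18, 0, 0, 0, 1, 0, 0, 0.27, 0, 0, 0, 1, 0, 0, 0.36, 0, 0, 0, 1, 0, 0, 0.45, 0, 0, 0, 1, 0, 0, 0.54, 0, 0, 0, 1, 0, 0, 0.62, 0, 0, 0, 1, 0, 0, 0.68, 0, 0, 0, 1]
}}

```text
time: 46.6
ee_pos: [0.4215, -0.2784, 0.0877]
orientation: [[0.477, -0.879, -0.001], [-0.879, -0.477, 0.003], [-0.003, -0.001, -1.0]]
ft_force: [-4.1, -0.1, 5.4]
width: 0.0131
gripper_force: 32.4
```

Request:
{"fn": "move_arm", "kwargs": {
  "steps": [0, 0, 0, 0, 0, 0, 1, 0, 0, 0, 0, 0, 0, -0.1, 0, 0, 0, 0, 0, 0, -0.1, 0, 0, 0, 0, 0, 0, -0.1, 0, 0, 0, 0, 0, -0.2, -0.1, 0, 0, 0, 0, 0, -0.41, -0.1, 0, 0, 0, 0, 0, -0.6, -0.1, 0, 0, 0, 0, 0, -0.8, -0.1]
}}

```text
time: 47.4
ee_pos: [0.4212, -0.2781, 0.2477]
orientation: [[0.48, -0.877, -0.001], [-0.877, -0.48, 0.005], [-0.005, -0.002, -1.0]]
ft_force: [0.4, -0.9, 0.6]
width: 0.0468
gripper_force: 0.0
```

```bash
python3 - <<'E'
from h import *
log()
a=shot('wrist');b=shot('top');print(find('top','cup',.08),find('top','bowl',.05))
b=shot('top')
im=np.vstack([cv2.resize(a[100:330,150:500],(560,368)),cv2.resize(b[120:300,150:550],(560,230))[:]])
cv2.imwrite('pics/k2.png',im[:,:,::-1])
E
```

```text
t 47.4 pos [ 0.4212 -0.2781  0.2477] w 0.0468 gf 0.0 F [ 0.4 -0.9  0.6]
q [-46.4, -5.4, 110.4, 0.2, 75.2, 104.9] R [[0.48, -0.877, -0.001], [-0.877, -0.48, 0.005], [-0.005, -0.002, -1.0]]
[(0.62, [332, 174], 820, [314, 157, 344, 191], [0.615, 0.034, 0.08])] [(0.85, [319, 253], 1977, [292, 225, 348, 281], [0.435, 0.059, 0.05])]
```

View pics/k2.png

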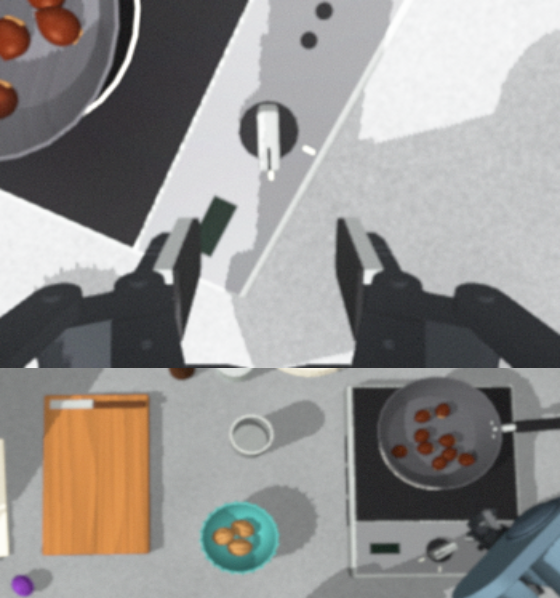

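The knob's pointer is aligned with the "on" tick at (271,172), so it has clicked on. All nine chestnuts are in the pan, the walnuts are in the bowl, the cup is upright, and the gripper is clear.

```bash
python3 -c "
from h import *
print(manip.hand_in())"
```

```text
the job is handed in; nothing more can be done
None
```

The job is done and handed in at about 47 s of robot time: all nine chestnuts are in the pan on its cooking zone, the three walnuts are in the blue-green bowl, the empty cup stands upright on the worktop, and the cooker's knob is clicked on; I don't have the judge's result.

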